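# Swing the lamp arm up clear of the bench and slide the spray can home into its bay

### The arm

A 6-joint arm with a two-finger parallel gripper is mounted at the origin on a cart in front of the work surface, level with it; the furniture and walls round the work are solid. World frame = base frame: x ahead of the robot, y to its left, z up, the work surface at z = 0. Lengths are in m, angles in rad, forces in N, time in s.
With the tool pointing down it reaches from about 0.325 to 0.75 m from the base axis. Payload 7.6 kg.
Tool frame: the origin (TCP) lies at the very end of the fingers, on their centre line; the grasp point (between the pads) lies 19 mm behind it; z points along the fingers, y is the direction in which the jaws open and shut (so a half turn about z gives the same grasp; the last joint's range is limited). The gripper opens to 85 mm and grips with 20 to 120 N. Pads are 22 mm wide; open, the fingers measure 114 mm over their backs; the gripper's body (76 mm by 85 mm) begins 54 mm behind the grasp point. The pads swing forward as they close: fully open they stand 13 mm farther back than shut.
Start: joints at [1.059, 0.052, 1.401, -0, 1.689, -0.07], TCP at [0.224, 0.475, 0.231] pointing down, gripper open.
Joint ranges: [-2.9, 2.9], [-0.91, 2.17], [0.12, 2.37], [-1.06, 4.2], [0.26, 2.73], [-2.93, 2.93]. Speed limits (rad/s): [2.57, 2.57, 3.01, 3.14, 3.14, 3.14].

### API

Orientations are given as a unit quaternion [w, x, y, z].
In Python, from bench import sense, grab_frame, camera_params, hand_in gives the robot as it stands. The module is installed in compiled form; this text tells all that it offers.
- The arm moves only by the shell command python3 -m inch 'ROWS'. ROWS is JSON, a list of rows, each a list of 3 entries, a list of its own where there are three numbers: the shift along the tool's x, y, z in m, then the turn, a rotation vector about the tool's x, y, z in degrees, then the opening, from 0 (shut) to 1 (fully open). A call has 1 to 8 rows; each row is the pose to reach, as a shift and turn from the pose commanded when the call began, along the tool's axes at that moment; what a row does not reach only later rows make up. A row lasts 1/12 s, in which the tool goes at most 41.7 mm and 7.16 degrees, less where a joint would pass 70% of its speed; a pose out of reach is approached as far as the arm can. A call with a gripper value outside its range is refused whole. The fingers move at their own pace and stop on an object; the grip force is fixed at half the most. Time passes only in rows, so rows that repeat a pose let the fingers close. It gives the time, the measured TCP pose, the force and the opening at its end, in the units of the state.
- sense(): the state, without advancing time (a new reading comes with each control period).
- grab_frame(name): name is "scene" or "side" or "wrist"; returns the picture (480x640x3 uint8, blue, green, red); there is no depth.
- camera_params(name): a dict with "vertical_fov" (degrees; the focal length in pixels is half the picture's height over the tangent of half this angle, whatever the lens; pixels are square), "cx", "cy" (the principal point, pixels), "extrinsics" (4x4, takes a point from camera to world coordinates). Camera axes: x right, y up, looking along -z (the intrinsics and any distortion apply to the point x, -y, -z); pixel columns grow to the right and rows downward; lengths in m; the calibration is good to about 2 mm. The wrist camera is an equidistant fisheye: a pixel r from the principal point sees the ray r / f radians off the axis. A picture is of the moment at which its call begins: read the wrist's pose just before it. camera_params takes no time and is no camera call; for the wrist camera it gives the pose at the moment of the call.
- hand_in(): hands the job in, once; it reports no verdict.
The state is a dict: "t": time; "joint_positions": joint angles; "joint_vel": joint speeds; "joint_torque": joint torques, N m; "position": TCP position; "eef_rot": TCP orientation; "force": force on the tool from outside, world axes, zero at the start; "moment": the same for the moment, N m; "width": finger opening in m.
Only numpy, scipy, OpenCV 4.12 (cv2) and the standard library are available. Lean on these libraries where they do the work, as an engineer would, in place of code of your own. Each camera call takes 0.05 s, during which the arm holds its last target.

### The job

Put the spray can away. First swing the bench lamp, which is folded down across the way, up by its handle until it stands upright and out of the way. Then slide the shorter spray can along the table, in under the roof of the grey sheet-steel bay, until it stands upright against the bay's back; push it low down and never lift it, as it topples easily. Leave the lamp up and everything else where it is.

Things in the scene. Friction and masses are not known exactly. Their poses are not given: they have to be found in the camera images.
- lamp_handle (a point): Middle of the lamp's grip bar, a level round steel bar 12 mm thick and 82 mm long at the free end of the lamp arm, 190 mm from the hinge. With the arm down it is about 130 to 195 mm above the table. It is carried by two side rods (70 mm free between them), with a 50 mm free gap between bar and lamp head for one finger. Frame: y along the bar (to the robot's left), -x outward along the arm.
- lamp_hinge (a point): Point on the lamp's level hinge axis, 130 mm above the table, on a fixed fork with a foot plate. Frame: y along the hinge axis (roughly the robot's left), z up; the arm swings in this frame's x-z plane. The grey flat lamp head, 60 x 90 mm and 20 mm thick, sits on the arm 70 to 130 mm from the hinge.
- lamp_arm (a joint): Swing of the lamp arm, rad, 0 to 1.6: 0 lies level, pointing towards the robot across the can's way, 1.57 stands straight up with the handle on top. It starts nearly level. Stiff friction hinge, no spring: it stays where it is left. Lifting it by the handle takes about 5 N; it weighs 0.35 kg.
- can_centre (a point): Middle of the spray can that is to be moved, half-way up on its axis: standing upright on the bare table on the left, beyond the black tool case, facing the bay's open front across the lamp. 52 mm across and 165 mm tall, about 0.3 kg, its middle 82 mm above the table. Friction on the table about 0.6: pushed higher than about 35 mm above the table it may topple. (The 190 mm spray can further back is not meant.)
- bay_home (a point): Where the middle of the can is when it stands home in the bay: in the bay's mid-plane, 26 mm in front of its back wall, 82 mm above the table. Frame: x points into the bay (roughly to the robot's right), y to the left of one looking in (roughly away from the robot), z up.
- can_bay: The bay, a fixed grey sheet-steel box without floor; origin on the table at the inner face of its back wall, axes as bay_home. Two side walls, 130 mm apart inside, 3 mm thick; flat roof, underside 206 mm and top 209 mm above the table. Walls and roof reach 80 mm forward of the back wall; a 6 mm round lip runs along the roof's front edge. The open front faces the robot's left.
- torch_centre (a point): Middle of the black pocket torch, a bystander that stands at the left table edge, beyond the can: 39 mm across, 130 mm tall, its middle 65 mm above the table. It must be left standing.
- case_edge (a point): Top of the far edge, near its middle, of the fixed closed black tool case that stands between the robot and the can's way (270 mm deep, 370 mm along y, 170 mm high). Only about 60 mm lie between this edge and the bay's near wall, so keep wide grippers from hanging over the edge while pushing low.
- tin_centre (a point): Middle of the round grease tin, a bystander right of the lamp's foot: 68 mm across, 56 mm tall.
- block_centre (a point): Middle of the steel valve block, a bystander at the left of the black tool case: 71 x 104 mm, 54 mm tall.

How it is judged:
By the outcome, as a careful person would: the job done as asked, in the order asked, and still so for the second after the job is handed in, with the robot touching nothing.
It also fails if it takes over 70 s, if anything falls off the work surface, if the arm or the gripper's body presses on something with over 40 N, if the wrist force passes 120 N, or if a joint passes its speed limit or range.

## Working session

There is one attempt and no reset: what is moved stays moved. The work goes in short steps, Python scripts to look and compute and a shell command to move; the robot and the scene stay as the last step left them, time stands still between calls to the robot, and variables do not carry over. Pictures are saved under pics/ and viewed, and the job is handed in when it is done.

```bash
ls; mkdir -p pics
python3 - <<'E'
from bench import *
import cv2
print(sense())
for n in ["scene","side","wrist"]:
    p=camera_params(n); print(n,p)
    cv2.imwrite(f"pics/{n}0.png",grab_frame(n))
E
```

```text
pics
{'t': 0.0, 'joint_positions': array([ 1.05867731e+00,  5.28256867e-02,  1.40174140e+00,  5.80050032e-06,
        1.68859352e+00, -7.02961121e-02]), 'joint_vel': array([ 0.00223205, -0.00026253,  0.00057086, -0.00094469, -0.00031986,
        0.00129832]), 'joint_torque': array([-1.31163219e-03, -3.81659138e+01, -3.60192096e+01, -1.38934902e-04,
        6.02898377e-03,  4.35102595e-05]), 'position': array([0.2243103 , 0.47433188, 0.23046981]), 'eef_rot': array([-2.27845213e-04,  2.19118617e-01,  9.75697913e-01, -7.50139877e-04]), 'force': array([ 0.0849226 ,  0.335119  , -0.80784373]), 'moment': array([ 0.01693399, -0.00466596,  0.00891953]), 'width': 0.08547518183012273}
scene {'vertical_fov': 42.305387541388384, 'cx': 324.99891016861716, 'cy': 234.00369116279919, 'extrinsics': array([[ 0.92618723,  0.30677655, -0.21923813,  0.27562586],
       [-0.37703657,  0.76048948, -0.52867682, -0.67184254],
       [ 0.00454264,  0.57231452,  0.82002162,  1.16545493],
       [ 0.        ,  0.        ,  0.        ,  1.        ]])}
side {'vertical_fov': 50.51302138870342, 'cx': 318.367637343178, 'cy': 228.0601048095038, 'extrinsics': array([[ 0.99876185, -0.04155262,  0.02735215,  0.57971006],
       [ 0.0416504 ,  0.39780769, -0.91652293, -1.10149762],
       [ 0.02720303,  0.91652737,  0.39904583,  0.61764708],
       [ 0.        ,  0.        ,  0.        ,  1.        ]])}
wrist {'vertical_fov': 65.70646984690485, 'cx': 321.2025005094855, 'cy': 244.66399877465625, 'extrinsics': array([[ 0.42708912, -0.86621299, -0.2593645 ,  0.15846461],
       [ 0.90420855,  0.40871878,  0.12391872,  0.50566739],
       [-0.00133286, -0.28744394,  0.95779654,  0.37345911],
       [ 0.        ,  0.        ,  0.        ,  1.        ]])}
```

View pics/scene0.png

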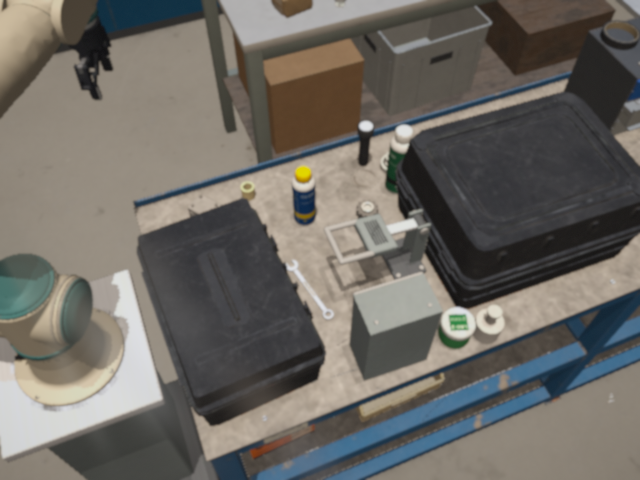

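View pics/side0.png

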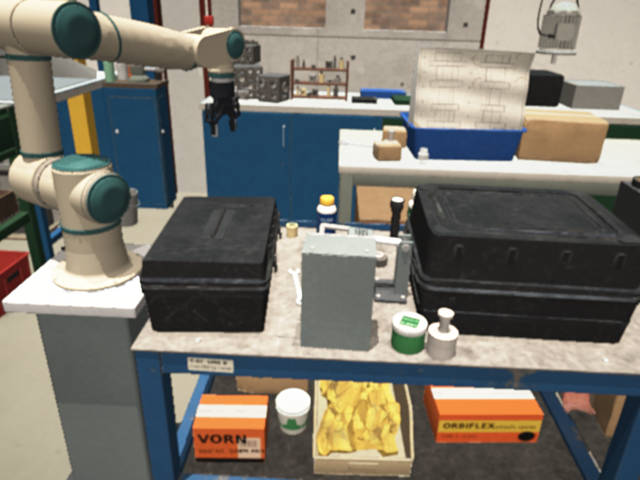

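View pics/wrist0.png

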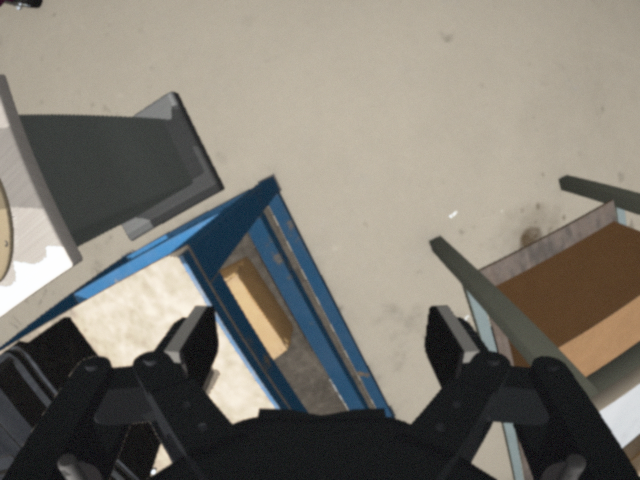

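The scene view shows the blue can with the yellow cap at about (304,195). The lamp's grip bar is on the left of the frame, around (335,245), the bay at (395,320), and the torch at (365,145). I'll zoom in for exact pixels.

```bash
cat > h.py <<'E'
import numpy as np, cv2
from bench import *
from scipy.spatial.transform import Rotation as R
def f(p): return 240/np.tan(np.radians(p["vertical_fov"])/2)
def ray(p,u,v,fish=False):
    F=f(p); x=(u-p["cx"])/F; y=(v-p["cy"])/F
    if fish:
        r=np.hypot(x,y); s=np.sin(r)/r if r>1e-9 else 1
        d=np.array([x*s,-y*s,-np.cos(r)])
    else: d=np.array([x,-y,-1.])
    E=p["extrinsics"]; d=E[:3,:3]@d
    return E[:3,3],d/np.linalg.norm(d)
def onz(p,u,v,z,fish=False):
    o,d=ray(p,u,v,fish); return o+d*(z-o[2])/d[2]
def tri(*rays):
    A=np.zeros((3,3));b=np.zeros(3)
    for o,d in rays:
        M=np.eye(3)-np.outer(d,d);A+=M;b+=M@o
    X=np.linalg.solve(A,b)
    return X,[np.linalg.norm((np.eye(3)-np.outer(d,d))@(X-o)) for o,d in rays]
def proj(p,X,fish=False):
    E=p["extrinsics"]; c=E[:3,:3].T@(np.asarray(X)-E[:3,3]); F=f(p)
    x,y=c[0],-c[1]; z=-c[2]
    if fish:
        r=np.hypot(x,y);th=np.arctan2(r,z);return p["cx"]+F*th*x/r,p["cy"]+F*th*y/r
    return p["cx"]+F*x/z,p["cy"]+F*y/z
def zoom(src,u0,v0,w,h,k,out):
    im=cv2.imread(src)[v0:v0+h,u0:u0+w]
    im=cv2.resize(im,None,fx=k,fy=k,interpolation=cv2.INTER_CUBIC)
    for u in range((u0+19)//20*20,u0+w,20):
        cv2.putText(im,str(u),(int((u-u0)*k),8),0,.3,(0,0,255),1); cv2.line(im,(int((u-u0)*k),10),(int((u-u0)*k),16),(0,0,255),1)
    for v in range((v0+19)//20*20,v0+h,20):
        cv2.putText(im,str(v),(0,int((v-v0)*k)),0,.3,(0,0,255),1)
    cv2.imwrite(out,im)
E
python3 - <<'E'
from h import *
zoom("pics/scene0.png",240,110,200,150,4,"pics/s1.png")
zoom("pics/scene0.png",300,200,200,150,4,"pics/s2.png")
zoom("pics/side0.png",250,180,200,150,4,"pics/s3.png")
E
```

```text
(no output)
```

View pics/s1.png

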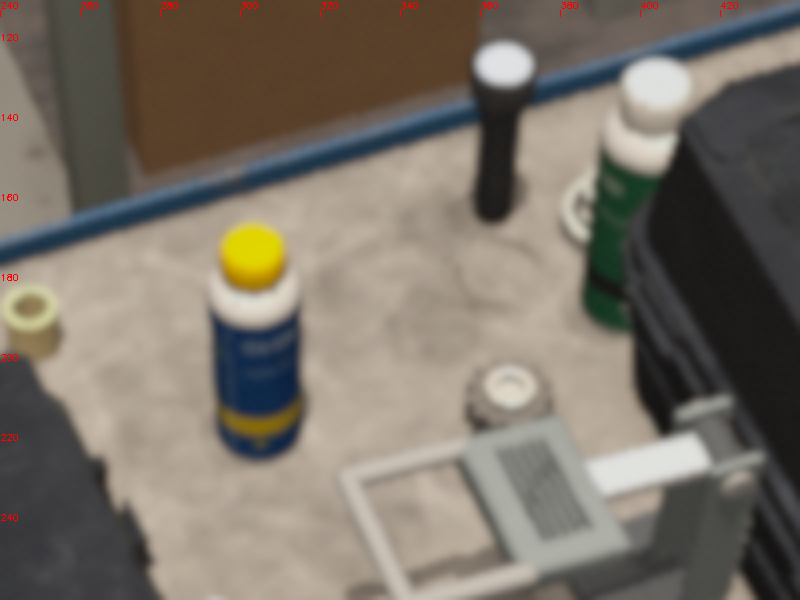

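View pics/s2.png

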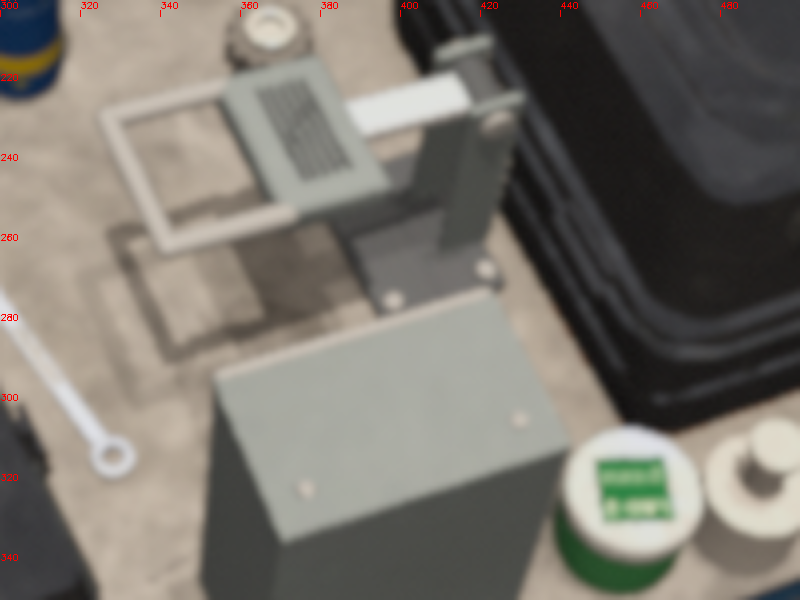

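View pics/s3.png

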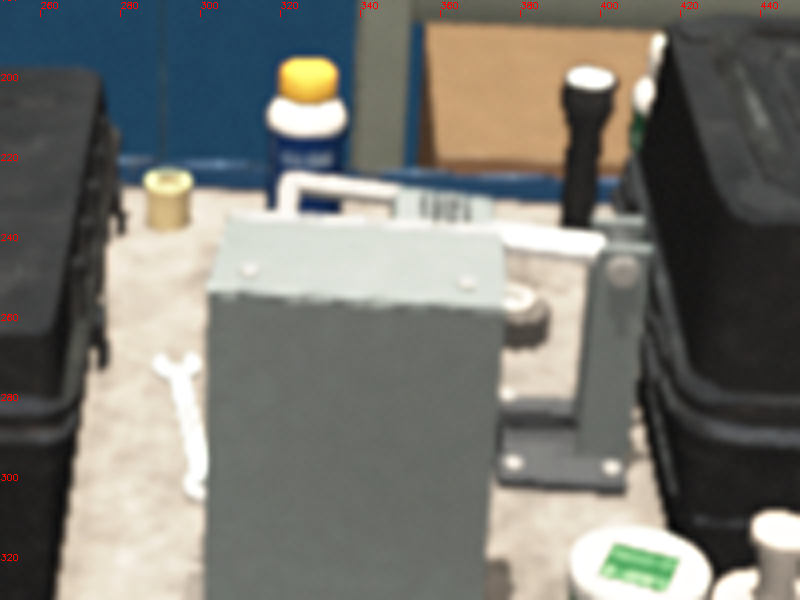

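Run:
```python
from h import *
s=camera_params("scene"); d=camera_params("side")
np.set_printoptions(precision=4,suppress=True)
print("can top", onz(s,303.3,171.5,.165), tri(ray(s,303.3,171.5),ray(d,326.7,196)))
print("can base: front", onz(s,304.5,224.5,0.0))
print("torch top", onz(s,366,126,.13), tri(ray(s,366,126),ray(d,397.5,199)))
print("roof lip L,R; back L,R")
for u,v in [(354,294),(421,273),(371,335),(441,310)]: print(onz(s,u,v,.209))
print("side roof: back L,R front L,R")
for u,v in [(302,253),(375,256),(306.5,234),(374.5,238)]: print(onz(d,u,v,.209))
print("bolt", tri(ray(s,424,230),ray(d,404.5,248)))
print("bar far corner", tri(ray(s,326,228.5),ray(d,321,225)))
for z in (.13,.15,.17,.19): print(z,onz(s,327,229,z),onz(s,341.5,261,z))
print("case edge",[onz(s,u,v,.17) for u,v in [(245,205),(322,350),(270,262)]])
print("tin",onz(s,458,322,.056))
```

```text
can top [0.5613 0.1397 0.165 ] (array([0.561 , 0.1365, 0.1694]), [np.float64(0.0009145472136479387), np.float64(0.0009145472136478851)])
can base: front [0.5533 0.1222 0.    ]
torch top [0.7557 0.243  0.13  ] (array([0.7572, 0.2436, 0.1299]), [np.float64(0.0013264072124455168), np.float64(0.0013264072124453635)])
roof lip L,R; back L,R
[ 0.5301 -0.1937  0.209 ]
[ 0.6595 -0.1994  0.209 ]
[ 0.525 -0.277  0.209]
[ 0.6573 -0.2793  0.209 ]
side roof: back L,R front L,R
[ 0.5269 -0.2787  0.209 ]
[ 0.6585 -0.2782  0.209 ]
[ 0.5298 -0.1944  0.209 ]
[ 0.6623 -0.1999  0.209 ]
bolt (array([ 0.7433, -0.0709,  0.1296]), [np.float64(0.0009474550742447937), np.float64(0.0009474550742451077)])
bar far corner (array([ 0.5537, -0.0049,  0.1486]), [np.float64(0.0007754102706586816), np.float64(0.0007754102706585623)])
0.13 [0.561  0.0058 0.13  ] [ 0.5582 -0.0767  0.13  ]
0.15 [ 0.5555 -0.0073  0.15  ] [ 0.5527 -0.0882  0.15  ]
0.17 [ 0.5499 -0.0204  0.17  ] [ 0.5473 -0.0997  0.17  ]
0.19 [ 0.5444 -0.0335  0.19  ] [ 0.5418 -0.1112  0.19  ]
case edge [array([0.4187, 0.0967, 0.17  ]), array([ 0.4446, -0.2549,  0.17  ]), array([ 0.4206, -0.051 ,  0.17  ])]
tin [ 0.7369 -0.2529  0.056 ]
```

```bash
cat >> h.py <<'E'
np.set_printoptions(precision=4,suppress=True)
def pose():
    s=sense(); q=s["eef_rot"]; return s["position"],R.from_quat([q[1],q[2],q[3],q[0]]),s
def tgt(pos,zdir,ydir):
    "report shift/rotvec(deg) in current tool frame to reach world pose"
    p,r,s=pose()
    z=np.array(zdir,float);z/=np.linalg.norm(z);y=np.array(ydir,float);y-=z*(y@z);y/=np.linalg.norm(y)
    T=R.from_matrix(np.column_stack([np.cross(y,z),y,z]))
    print("t",round(s["t"],2),"p",p,"F",s["force"],"w",round(s["width"],4)); print(r.as_matrix())
    print("shift",r.inv().apply(np.array(pos)-p),"rot",(r.inv()*T).as_rotvec(degrees=True))
E
python3 - <<'E'
from h import *
s=camera_params("scene")
print("wrench",onz(s,290,263,0),onz(s,328,314,0),"knob",onz(s,367,215,0),"roll",onz(s,249,197,0), "green",onz(s,400,133,.19),"foot L",onz(s,390,273,0),onz(s,424,271,0))
tgt([.50,-.045,.30],[0,0,-1],[1,0,0])
E
```

```text
wrench [0.4856 0.0359 0.    ] [ 0.5157 -0.1128  0.    ] knob [0.6989 0.093  0.    ] roll [0.4595 0.2473 0.    ] green [0.7876 0.1433 0.19  ] foot L [ 0.6802 -0.0706  0.    ] [ 0.7519 -0.094   0.    ]
t 0.15 p [0.2243 0.4744 0.2307] F [-0.1919 -0.3754 -0.4397] w 0.0857
[[-0.904   0.4275 -0.0006]
 [ 0.4275  0.904  -0.001 ]
 [ 0.0001 -0.0011 -1.    ]]
shift [-0.4713 -0.3518 -0.069 ] rot [-0.0618  0.0317 64.6899]
```

```bash
python3 -m inch '[[[-0.08,-0.05,-0.069],[0,0,10],1],[[-0.471,-0.352,-0.069],[0,0,64.7],1],[[-0.471,-0.352,-0.069],[0,0,64.7],1],[[-0.471,-0.352,-0.069],[0,0,64.7],1],[[-0.471,-0.352,-0.069],[0,0,64.7],1],[[-0.471,-0.352,-0.069],[0,0,64.7],1],[[-0.471,-0.352,-0.069],[0,0,64.7],1],[[-0.471,-0.352,-0.069],[0,0,64.7],1]]'; python3 -c "
from h import *
tgt([.50,-.045,.30],[0,0,-1],[1,0,0])"
```

```text
t: 0.82
position: [0.3777, 0.1868, 0.2793]
eef_rot: [0.0, 0.662, 0.749, 0.0]
force: [0.4, 0.6, 0.6]
width: 0.0856
t 0.82 p [0.3777 0.1868 0.2793] F [0.4124 0.6347 0.6498] w 0.0856
[[-0.1228  0.9924  0.0002]
 [ 0.9924  0.1228  0.0002]
 [ 0.0002  0.0003 -1.    ]]
shift [-0.2451  0.0929 -0.0207] rot [ 0.0138 -0.0106  7.0542]
```

```bash
python3 -m inch '[[[-0.245,0.093,-0.021],[0,0,7],1],[[-0.245,0.093,-0.021],[0,0,7],1],[[-0.245,0.093,-0.021],[0,0,7],1],[[-0.245,0.093,-0.021],[0,0,7],1],[[-0.245,0.093,-0.021],[0,0,7],1],[[-0.245,0.093,-0.021],[0,0,7],1],[[-0.245,0.093,-0.021],[0,0,7],1],[[-0.245,0.093,-0.021],[0,0,7],1]]'; python3 -c "
from h import *
tgt([.50,-.045,.30],[0,0,-1],[1,0,0])
cv2.imwrite('pics/w1.png',grab_frame('wrist'))"
```

```text
t: 1.48
position: [0.5019, -0.045, 0.2993]
eef_rot: [-0.001, 0.706, 0.708, -0.001]
force: [-0.5, 0.7, 0.3]
width: 0.0854
t 1.48 p [ 0.5019 -0.045   0.2993] F [-0.5113  0.6868  0.3163] w 0.0854
[[-0.0026  1.     -0.0015]
 [ 1.      0.0026 -0.0001]
 [-0.0001 -0.0015 -1.    ]]
shift [-0.     -0.0019 -0.0007] rot [-0.0867  0.0034  0.1481]
```

View pics/w1.png

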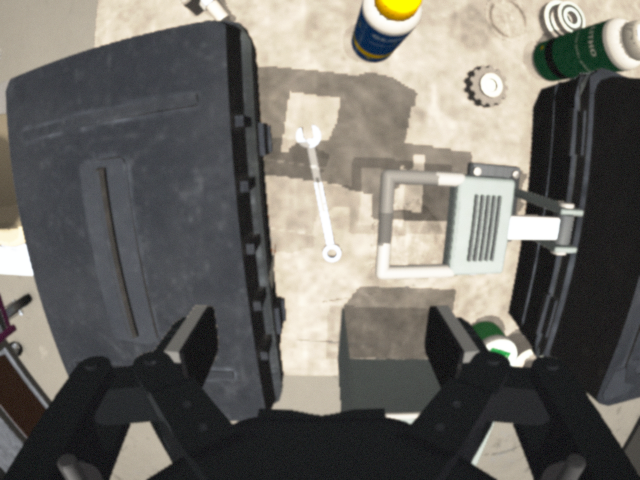

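The wrist view shows the grip bar from about (388,175) to (384,272), the head at x 448-515, and the fork at about (568,230). The can base is near (375,55). Next I triangulate these with the scene view.

Run:
```python
from h import *
zoom("pics/w1.png",340,130,250,170,3.2,"pics/w1z.png")
w=camera_params("wrist"); s=camera_params("scene")
print(w["extrinsics"])
for a,b in [((328,230),(388,175)),((341,260),(384,272))]:
    print(tri(ray(s,*a),ray(w,*b,True)))
print("roof front edge wrist",onz(w,345,307,.209,True),onz(w,455,303,.209,True))
print("can base near", onz(w,373,61,0,True),"case edge",[onz(w,u,v,.17,True) for u,v in[(250,60),(265,200),(275,390)]])
```

```text
[[ 1.     -0.0051 -0.0002  0.5014]
 [ 0.0049  0.958   0.2868  0.0297]
 [-0.0013 -0.2868  0.958   0.4424]
 [ 0.      0.      0.      1.    ]]
(array([ 0.5584, -0.0014,  0.1363]), [np.float64(0.0017224182372394276), np.float64(0.0017224182372393817)])
(array([ 0.5548, -0.0832,  0.1457]), [np.float64(0.0008709065106760842), np.float64(0.0008709065106760297)])
roof front edge wrist [ 0.5182 -0.0855  0.209 ] [ 0.5989 -0.0839  0.209 ]
can base near [0.5611 0.1226 0.    ] case edge [array([0.449 , 0.0881, 0.17  ]), array([ 0.4592, -0.0172,  0.17  ]), array([ 0.4593, -0.1926,  0.17  ])]
```

View pics/w1z.png

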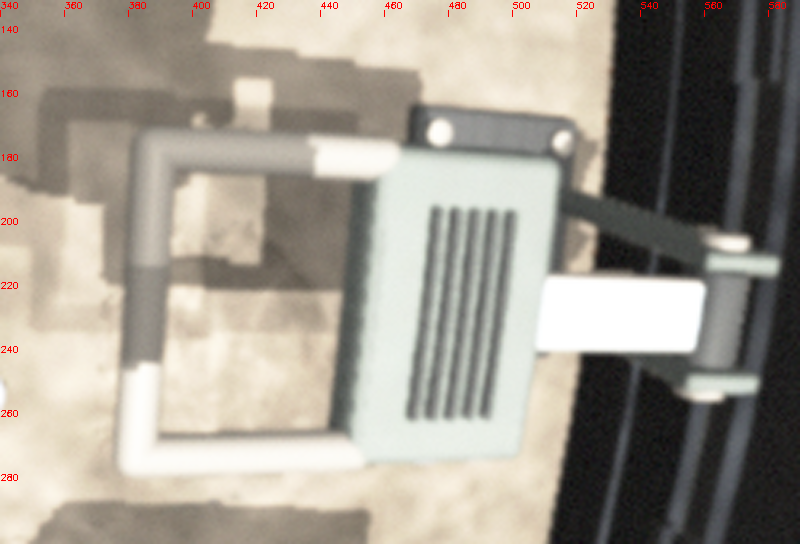

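Run:
```python
from h import *
w=camera_params("wrist"); s=camera_params("scene")
print("bar mid",tri(ray(s,334.7,245),ray(w,385.5,224.5,True)))
print("ends at z.142",onz(w,387.5,176,.142,True),onz(w,383,274,.142,True))
print("hinge",onz(w,566,230,.13,True), "fork ends",onz(w,567,210,.13,True),onz(w,564,252,.13,True))
tgt([.556,-.044,.225],[0,0,-1],[1,-.03,0])
```

```text
bar mid (array([ 0.5566, -0.0428,  0.1402]), [np.float64(0.0009664532026818818), np.float64(0.0009664532026821077)])
ends at z.142 [ 0.5553 -0.0014  0.142 ] [ 0.5556 -0.0867  0.142 ]
hinge [ 0.7502 -0.0469  0.13  ] fork ends [ 0.7476 -0.0262  0.13  ] [ 0.7526 -0.0704  0.13  ]
t 1.53 p [ 0.5013 -0.0432  0.2994] F [0.3014 0.9083 0.1264] w 0.0853
[[-0.0044  1.     -0.0015]
 [ 1.      0.0044  0.0006]
 [ 0.0006 -0.0015 -1.    ]]
shift [-0.0011  0.0548  0.0744] rot [-0.0867 -0.0324  1.9722]
```

```bash
python3 -m inch '[[[0,0.027,0.037],[0,0,0.9],0.45],[[0,0.055,0.074],[0,0,1.8],0.45],[[0,0.055,0.074],[0,0,1.8],0.45],[[0,0.055,0.074],[0,0,1.8],0.45],[[0,0.055,0.074],[0,0,1.8],0.45]]'; python3 -c "
from h import *
tgt([.556,-.043,.121],[0,0,-1],[1,-.03,0])
cv2.imwrite('pics/w2.png',grab_frame('wrist'))
cv2.imwrite('pics/d2.png',grab_frame('side'))
zoom('pics/d2.png',250,130,200,150,4,'pics/d2z.png')"
```

```text
t: 1.95
position: [0.5557, -0.0407, 0.2269]
eef_rot: [-0.0, 0.715, 0.699, -0.0]
force: [-0.5, 0.7, 0.8]
width: 0.0384
t 1.95 p [ 0.5557 -0.0407  0.2269] F [-0.5234  0.7     0.8027] w 0.0384
[[ 0.0227  0.9997 -0.0002]
 [ 0.9997 -0.0227  0.0002]
 [ 0.0002 -0.0002 -1.    ]]
shift [-0.0023  0.0004  0.1059] rot [-0.0143 -0.0125  0.4159]
```

View pics/w2.png

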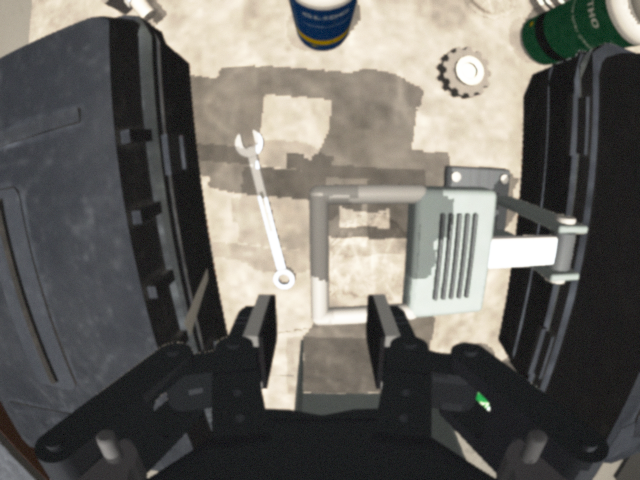

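View pics/d2z.png

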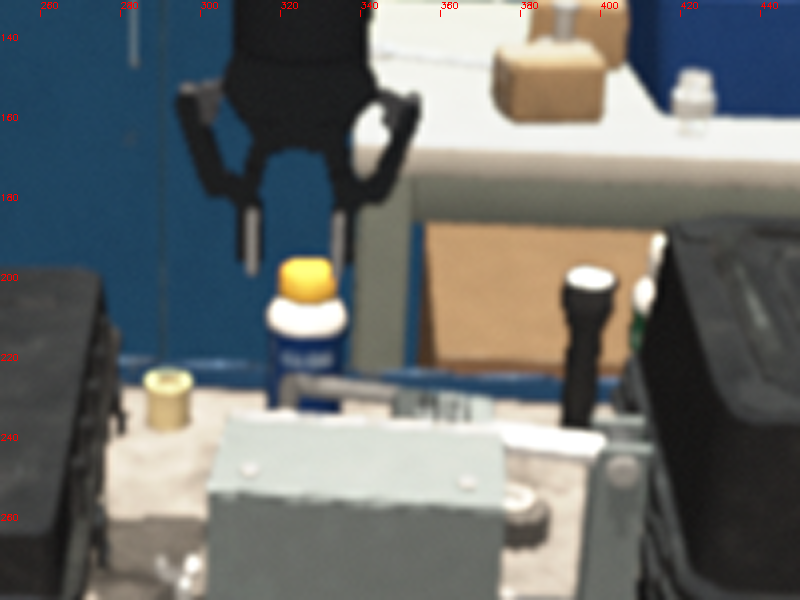

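The wrist view has the bar at about (319,253), between the finger pads. The side view shows the fingers level and clear of the bay, so I check the bar position once more before going down.

```bash
python3 - <<'E'
from h import *
w=camera_params("wrist"); s=camera_params("scene")
print(tri(ray(s,334.7,245),ray(w,319.5,255,True)))
print(onz(w,319.5,194,.141,True),onz(w,319.5,316,.141,True),onz(w,565,250,.13,True),onz(w,412,250,.141,True))
E
python3 -m inch '[[[0,0,0.02],[0,0,0],0.45],[[-0.001,0,0.045],[0,0,0],0.45],[[-0.002,0,0.07],[0,0,0],0.45],[[-0.002,0,0.09],[0,0,0],0.45],[[-0.002,0,0.105],[0,0,0],0.45],[[-0.002,0,0.105],[0,0,0],0.45]]'
```

```text
(array([ 0.5563, -0.0442,  0.1427]), [np.float64(0.000628314967991668), np.float64(0.0006283149679917291)])
[ 0.5566 -0.0044  0.141 ] [ 0.5546 -0.0894  0.141 ] [ 0.7527 -0.0501  0.13  ] [ 0.6172 -0.0427  0.141 ]
t: 2.55
position: [0.5548, -0.0436, 0.1198]
eef_rot: [-0.001, 0.716, 0.698, -0.001]
force: [-0.2, 0.5, -0.6]
width: 0.0385
```

Now close on the bar.

```bash
python3 -m inch '[[[0,0,0],[0,0,0],0.25],[[0,0,0],[0,0,0],0.18],[[0,0,0],[0,0,0],0.1],[[0,0,0],[0,0,0],0.0],[[0,0,0],[0,0,0],0.0],[[0,0,0],[0,0,0],0.0]]'; python3 -c "
from h import *
print(sense()['position'],sense()['force'])
cv2.imwrite('pics/w3.png',grab_frame('wrist'))"
```

```text
t: 3.05
position: [0.5541, -0.0438, 0.1224]
eef_rot: [-0.002, 0.716, 0.698, -0.002]
force: [-14.9, 0.3, 2.9]
width: 0.0101
[ 0.5541 -0.0438  0.1224] [-14.9316   0.3447   2.8758]
```

View pics/w3.png

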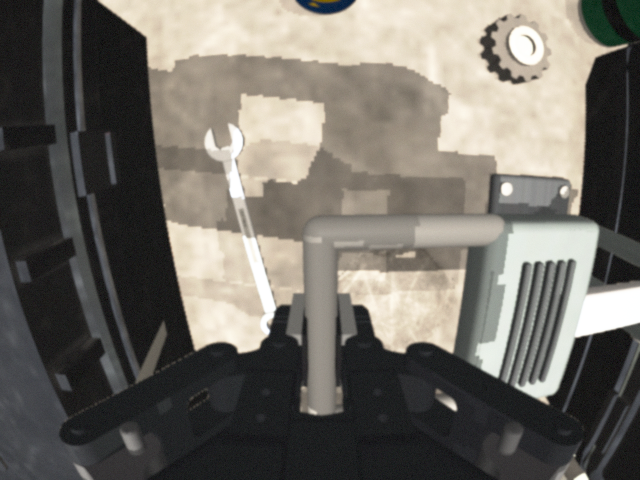

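The bar is gripped, seen at about (320,320) between the pads. A 15 N pull along x says the bar is about 1.5 mm nearer to the robot than I commanded. Next I compute the arc waypoints.

```bash
cat > arc.py <<'E'
import numpy as np
def row(th,hx=.7438,hz=.13,tiltmax=30,r=.19,th0=.06,th1=1.57):
    phi=np.radians(tiltmax)*np.clip((th-th0)/(th1-th0),0,1)
    return hx-r*np.cos(th)+.019*np.sin(phi), hz+r*np.sin(th)-.019*np.cos(phi), phi
def table(ths,c,**k):
    "c = commanded x,z,tilt(rad) now; prints rows in tool frame (tool y fwd in-plane, z along tool)"
    for th in ths:
        x,z,p=row(th,**k); dx,dz=x-c[0],z-c[1]; f=c[2]
        ty=dx*np.cos(f)+dz*np.sin(f); tz=dx*np.sin(f)-dz*np.cos(f)
        print(f"th {th:.2f} y {ty:.4f} z {tz:.4f} rot {-np.degrees(p-f):.1f}   world {x:.4f} {z:.4f} {np.degrees(p):.1f}")
E
python3 -c "
from arc import *
table([.06,.09,.13,.17,.21,.25,.29,.33],(.5557,.122,0))"
```

```text
th 0.06 y -0.0016 z -0.0004 rot -0.0   world 0.5541 0.1224 0.0
th 0.09 y -0.0009 z -0.0061 rot -0.6   world 0.5548 0.1281 0.6
th 0.13 y 0.0002 z -0.0136 rot -1.4   world 0.5559 0.1356 1.4
th 0.17 y 0.0016 z -0.0212 rot -2.2   world 0.5573 0.1432 2.2
th 0.21 y 0.0033 z -0.0286 rot -3.0   world 0.5590 0.1506 3.0
th 0.25 y 0.0053 z -0.0360 rot -3.8   world 0.5610 0.1580 3.8
th 0.29 y 0.0075 z -0.0434 rot -4.6   world 0.5632 0.1654 4.6
th 0.33 y 0.0101 z -0.0507 rot -5.4   world 0.5658 0.1727 5.4
```

```bash
python3 -m inch '[[[0,-0.0015,0],[0,0,0],0],[[0,-0.001,-0.006],[-0.6,0,0],0],[[0,0,-0.0135],[-1.4,0,0],0],[[0,0.0015,-0.021],[-2.2,0,0],0],[[0,0.003,-0.0285],[-3,0,0],0],[[0,0.005,-0.036],[-3.8,0,0],0],[[0,0.0075,-0.0435],[-4.6,0,0],0],[[0,0.01,-0.0505],[-5.4,0,0],0]]'
python3 -c "
from arc import *
table([.37,.42,.47,.52,.57,.62,.67,.72],(.5658,.1725,np.radians(5.4)))"
```

```text
t: 3.77
position: [0.5661, -0.044, 0.1726]
eef_rot: [0.034, 0.715, 0.698, 0.033]
force: [-1.3, 0.1, -7.9]
width: 0.0101
th 0.37 y 0.0036 z -0.0070 rot -0.8   world 0.5687 0.1798 6.2
th 0.42 y 0.0084 z -0.0154 rot -1.8   world 0.5727 0.1886 7.2
th 0.47 y 0.0136 z -0.0236 rot -2.7   world 0.5771 0.1972 8.1
th 0.52 y 0.0192 z -0.0315 rot -3.7   world 0.5819 0.2056 9.1
th 0.57 y 0.0252 z -0.0391 rot -4.7   world 0.5872 0.2138 10.1
th 0.62 y 0.0315 z -0.0465 rot -5.7   world 0.5928 0.2218 11.1
th 0.67 y 0.0383 z -0.0535 rot -6.7   world 0.5989 0.2294 12.1
th 0.72 y 0.0453 z -0.0603 rot -7.7   world 0.6053 0.2368 13.1
```

Excellent: 8 N down, almost no side load. I continue along the arc.

```bash
python3 -m inch '[[[0,0.0035,-0.007],[-0.8,0,0],0],[[0,0.0085,-0.0155],[-1.8,0,0],0],[[0,0.0135,-0.0235],[-2.7,0,0],0],[[0,0.019,-0.0315],[-3.7,0,0],0],[[0,0.025,-0.039],[-4.7,0,0],0],[[0,0.0315,-0.0465],[-5.7,0,0],0],[[0,0.0385,-0.0535],[-6.7,0,0],0],[[0,0.0455,-0.0605],[-7.7,0,0],0]]'
python3 -c "
from arc import *
table([.77,.82,.88,.94,1.0,1.06,1.11,1.16],(.6055,.237,np.radians(13.1)))"
```

```text
t: 4.43
position: [0.605, -0.0448, 0.2385]
eef_rot: [0.081, 0.711, 0.694, 0.08]
force: [-17.6, 2.3, 7.1]
width: 0.0101
th 0.77 y 0.0079 z -0.0052 rot -1.0   world 0.6120 0.2438 14.1
th 0.82 y 0.0163 z -0.0101 rot -2.0   world 0.6191 0.2506 15.1
th 0.88 y 0.0268 z -0.0155 rot -3.2   world 0.6281 0.2582 16.3
th 0.94 y 0.0375 z -0.0203 rot -4.4   world 0.6374 0.2653 17.5
th 1.00 y 0.0485 z -0.0245 rot -5.6   world 0.6472 0.2719 18.7
th 1.06 y 0.0598 z -0.0281 rot -6.8   world 0.6574 0.2779 19.9
th 1.11 y 0.0693 z -0.0305 rot -7.8   world 0.6661 0.2824 20.9
th 1.16 y 0.0789 z -0.0325 rot -8.8   world 0.6750 0.2866 21.9
```

```bash
python3 -c "
from arc import *
table([.77,.82,.88,.94,1.0,1.06,1.11,1.16],(.6055,.237,np.radians(13.1)),r=.192)"
```

```text
th 0.77 y 0.0068 z -0.0069 rot -1.0   world 0.6106 0.2452 14.1
th 0.82 y 0.0154 z -0.0119 rot -2.0   world 0.6178 0.2520 15.1
th 0.88 y 0.0259 z -0.0173 rot -3.2   world 0.6268 0.2597 16.3
th 0.94 y 0.0368 z -0.0222 rot -4.4   world 0.6363 0.2669 17.5
th 1.00 y 0.0479 z -0.0264 rot -5.6   world 0.6461 0.2736 18.7
th 1.06 y 0.0592 z -0.0300 rot -6.8   world 0.6564 0.2796 19.9
th 1.11 y 0.0688 z -0.0325 rot -7.8   world 0.6652 0.2842 20.9
th 1.16 y 0.0786 z -0.0345 rot -8.8   world 0.6742 0.2884 21.9
```

```bash
python3 -m inch '[[[0,0.007,-0.007],[-1,0,0],0],[[0,0.0155,-0.012],[-2,0,0],0],[[0,0.026,-0.0175],[-3.2,0,0],0],[[0,0.037,-0.022],[-4.4,0,0],0],[[0,0.048,-0.0265],[-5.6,0,0],0],[[0,0.059,-0.03],[-6.8,0,0],0],[[0,0.069,-0.0325],[-7.8,0,0],0],[[0,0.0785,-0.0345],[-8.8,0,0],0]]'
python3 -c "
from arc import *
table([1.21,1.26,1.31,1.36,1.41,1.46,1.5,1.54],(.674,.2884,np.radians(21.9)),r=.192)"
```

```text
t: 5.1
position: [0.6752, -0.046, 0.2919]
eef_rot: [0.138, 0.702, 0.686, 0.135]
force: [-8.8, 4.1, 3.9]
width: 0.0099
th 1.21 y 0.0101 z 0.0000 rot -0.9   world 0.6834 0.2921 22.8
th 1.26 y 0.0200 z 0.0005 rot -1.9   world 0.6928 0.2954 23.8
th 1.31 y 0.0299 z 0.0014 rot -2.9   world 0.7023 0.2983 24.8
th 1.36 y 0.0397 z 0.0028 rot -3.9   world 0.7119 0.3006 25.8
th 1.41 y 0.0495 z 0.0046 rot -4.9   world 0.7216 0.3026 26.8
th 1.46 y 0.0591 z 0.0069 rot -5.9   world 0.7314 0.3040 27.8
th 1.50 y 0.0667 z 0.0091 rot -6.7   world 0.7393 0.3048 28.6
th 1.54 y 0.0743 z 0.0116 rot -7.5   world 0.7472 0.3054 29.4
```

```bash
python3 -m inch '[[[0,0.010,0],[-0.9,0,0],0],[[0,0.02,0],[-1.9,0,0],0],[[0,0.03,0.001],[-2.9,0,0],0],[[0,0.04,0.0025],[-3.9,0,0],0],[[0,0.0495,0.004],[-4.9,0,0],0],[[0,0.059,0.0065],[-5.9,0,0],0],[[0,0.0665,0.0085],[-6.7,0,0],0],[[0,0.0665,0.0085],[-6.7,0,0],0]]'
python3 -c "
from h import *
s=sense();print(s['joint_positions'])
cv2.imwrite('pics/d4.png',grab_frame('side'));cv2.imwrite('pics/s4.png',grab_frame('scene'))
zoom('pics/d4.png',270,90,200,150,4,'pics/d4z.png')"
```

```text
t: 5.77
position: [0.7412, -0.0473, 0.309]
eef_rot: [0.179, 0.692, 0.676, 0.176]
force: [1.6, 4.2, 4.2]
width: 0.0094
[-0.1341  0.281   1.0622  0.0569  1.2933 -0.1121]
```

View pics/d4z.png

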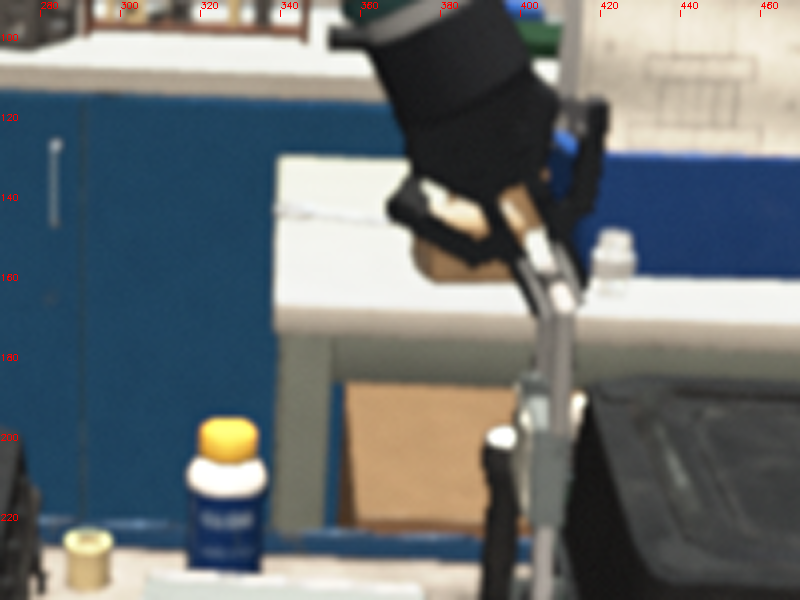

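View pics/s4.png

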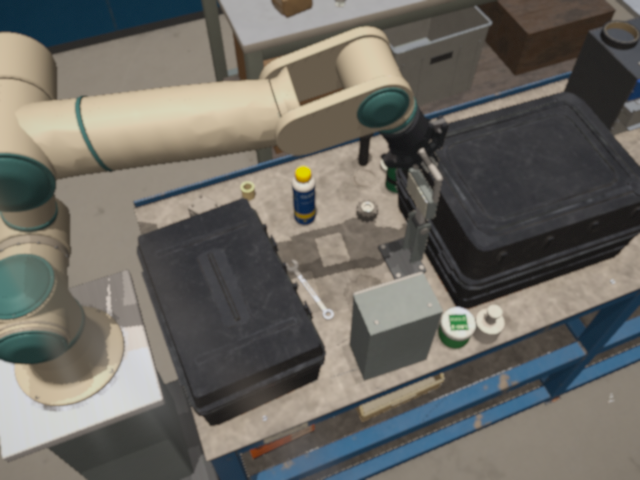

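The lamp now stands nearly upright, with the bar at about (410,165) in the side view. I nudge it another 10 mm and then open.

```bash
python3 -m inch '[[[0,0.0045,0.0025],[0,0,0],0],[[0,0.009,0.005],[0,0,0],0],[[0,0.009,0.005],[0,0,0],0],[[0,0.009,0.005],[0,0,0],0]]'
python3 -m inch '[[[0,0,0],[0,0,0],0.2],[[0,0,0],[0,0,0],0.4],[[0,0,0],[0,0,0],0.45],[[0,0,0],[0,0,0],0.45],[[0,0,0],[0,0,0],0.45]]'
python3 -c "
from h import *
cv2.imwrite('pics/d5.png',grab_frame('side'))
zoom('pics/d5.png',330,120,120,130,4.5,'pics/d5z.png')"
```

```text
t: 6.2
position: [0.7508, -0.0474, 0.3092]
eef_rot: [0.179, 0.692, 0.676, 0.176]
force: [0.4, 4.5, 6.0]
width: 0.0092
t: 6.62
position: [0.7495, -0.0491, 0.3043]
eef_rot: [0.177, 0.694, 0.677, 0.172]
force: [0.0, -0.1, -0.1]
width: 0.0385
```

View pics/d5z.png

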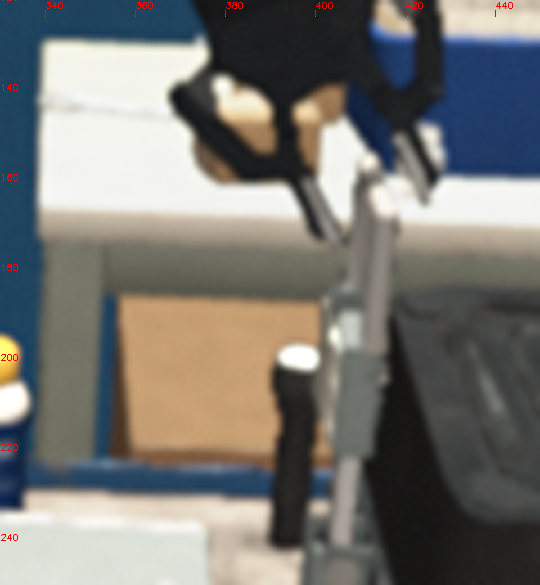

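```bash
python3 -m inch '[[[0,0,-0.02],[0,0,0],0.45],[[0,0,-0.045],[0,0,0],0.45],[[0,0,-0.075],[0,0,0],0.45],[[0,0,-0.1],[0,0,0],0.45],[[0,-0.03,-0.11],[6,0,0],0.45],[[0,-0.06,-0.12],[12,0,0],0.45],[[0,-0.06,-0.12],[12,0,0],0.45]]'
python3 -c "
from h import *
cv2.imwrite('pics/d6.png',grab_frame('side'));cv2.imwrite('pics/s6.png',grab_frame('scene'))
zoom('pics/d6.png',350,120,120,140,4.2,'pics/d6z.png')
zoom('pics/s6.png',340,110,160,140,4.2,'pics/s6z.png')"
```

```text
t: 7.25
position: [0.6375, -0.0461, 0.3828]
eef_rot: [0.103, 0.708, 0.691, 0.1]
force: [1.2, -0.8, -0.0]
width: 0.0386
```

View pics/d6z.png

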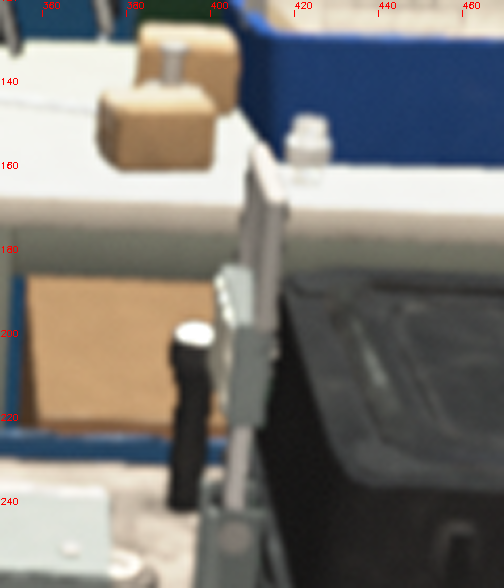

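View pics/s6z.png

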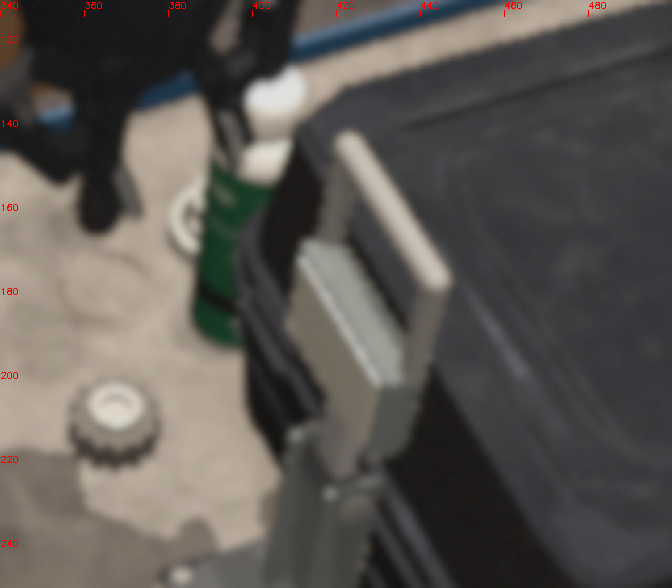

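Run:
```python
from h import *
s=camera_params("scene"); d=camera_params("side")
print("bar",[tri(ray(s,*a),ray(d,*b)) for a,b in [((421,143),(410.5,156)),((443,177),(415,167))]])
print("hinge bolt",tri(ray(s,424,230),ray(d,404.5,248)))
# can with scene/side pictures again + can axis
tgt([.558,.30,.30],[0,-np.sin(.6),-np.cos(.6)],[1,0,0])
```

```text
bar [(array([ 0.7444, -0.0036,  0.3213]), [np.float64(0.000756001548471253), np.float64(0.0007560015484712432)]), (array([ 0.7424, -0.0923,  0.3226]), [np.float64(0.00081581023007925), np.float64(0.0008158102300791586)])]
hinge bolt (array([ 0.7433, -0.0709,  0.1296]), [np.float64(0.0009474550742447937), np.float64(0.0009474550742451077)])
t 7.35 p [ 0.64   -0.0461  0.3813] F [-0.3556  0.2489  0.7512] w 0.0386
[[ 0.0248  0.9573  0.288 ]
 [ 0.9997 -0.0237 -0.0071]
 [-0.      0.2881 -0.9576]]
shift [ 0.344  -0.1101  0.0517] rot [ 15.8122 -33.9198  -6.3871]
```

The bar ends triangulate directly above the hinge (x 0.743, z 0.322), so the lamp is upright. Next I go behind the can with the tool leaning.

Run:
```python
from h import *
s=camera_params("scene"); d=camera_params("side")
print("table edge",onz(s,300,158,0),onz(s,200,187,0))
tgt([.561,.25,.28],[0,-np.sin(.61),-np.cos(.61)],[1,0,0])
```

```text
table edge [0.6167 0.318  0.    ] [0.3593 0.3208 0.    ]
t 7.35 p [ 0.64   -0.0461  0.3813] F [-0.3556  0.2489  0.7512] w 0.0386
[[ 0.0248  0.9573  0.288 ]
 [ 0.9997 -0.0237 -0.0071]
 [-0.      0.2881 -0.9576]]
shift [ 0.294  -0.1118  0.0721] rot [ 15.7879 -34.4885  -6.4693]
```

```bash
python3 -m inch '[[[0.05,-0.02,0.01],[3,-6,-1],0.35],[[0.1,-0.04,0.025],[6,-12,-2.3],0.35],[[0.15,-0.057,0.037],[8,-18,-3.3],0.35],[[0.2,-0.076,0.05],[11,-24,-4.4],0.35],[[0.25,-0.095,0.06],[13.5,-29.5,-5.5],0.35],[[0.294,-0.112,0.072],[15.8,-34.5,-6.5],0.35],[[0.294,-0.112,0.072],[15.8,-34.5,-6.5],0.35],[[0.294,-0.112,0.072],[15.8,-34.5,-6.5],0.35]]'
python3 - <<'E'
from h import *
tgt([.561,.225,.10],[0,-np.sin(.61),-np.cos(.61)],[1,0,0])
print(sense()["joint_positions"])
cv2.imwrite('pics/w7.png',grab_frame('wrist')); cv2.imwrite('pics/s7.png',grab_frame('scene'))
E
```

```text
t: 8.02
position: [0.5591, 0.2543, 0.2752]
eef_rot: [0.212, 0.672, 0.677, -0.215]
force: [0.9, -0.2, -0.2]
width: 0.0301
t 8.02 p [0.5591 0.2543 0.2752] F [ 0.9087 -0.2349 -0.2086] w 0.0301
[[-0.0086  1.     -0.0023]
 [ 0.8181  0.0057 -0.575 ]
 [-0.575  -0.0068 -0.8182]]
shift [0.0768 0.003  0.1602] rot [-0.1312  0.1478  0.492 ]
[ 0.5856  0.5637  0.7963 -0.5777  2.0758  0.368 ]
```

View pics/w7.png

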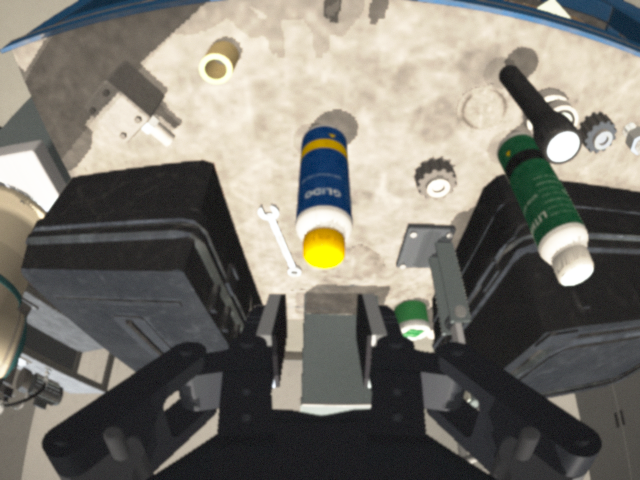

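View pics/s7.png

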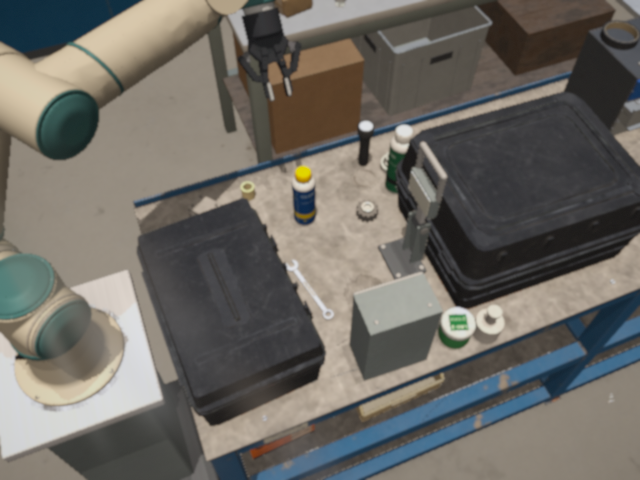

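Wrist view: the can's base edge is near (324,127), its cap top near (324,258), and the open bay spans columns 303-371. The block (125,105), roll, torch and green can are all clear of the path.

Run:
```python
from h import *
w=camera_params("wrist"); s=camera_params("scene"); d=camera_params("side")
np.save("w7.npy",w["extrinsics"])
zoom("pics/w7.png",280,110,120,150,4,"pics/w7a.png")
zoom("pics/w7.png",280,260,120,150,4,"pics/w7b.png")
print("cam",w["extrinsics"][:3,3])
print("base edge",onz(w,324,127,0,True))
print("top",tri(ray(w,324,262,True),ray(s,303.3,171.5),ray(d,326.7,196)))
```

```text
cam [0.5582 0.3967 0.35  ]
base edge [0.5608 0.164  0.    ]
top (array([0.5615, 0.1397, 0.167 ]), [np.float64(0.0007097840332709979), np.float64(0.001371262448956752), np.float64(0.0015835621112670387)])
```

View pics/w7a.png

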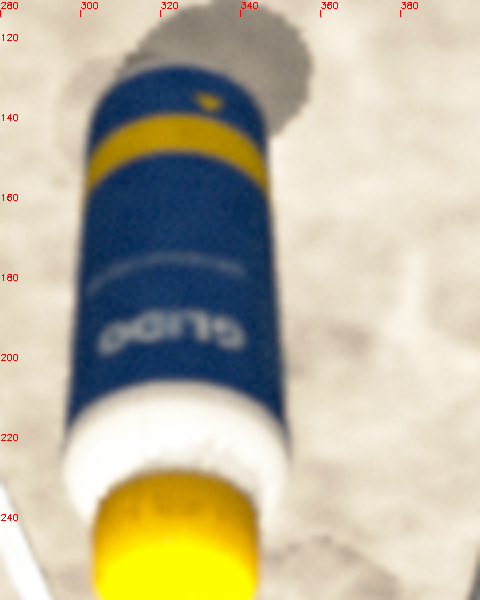

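View pics/w7b.png

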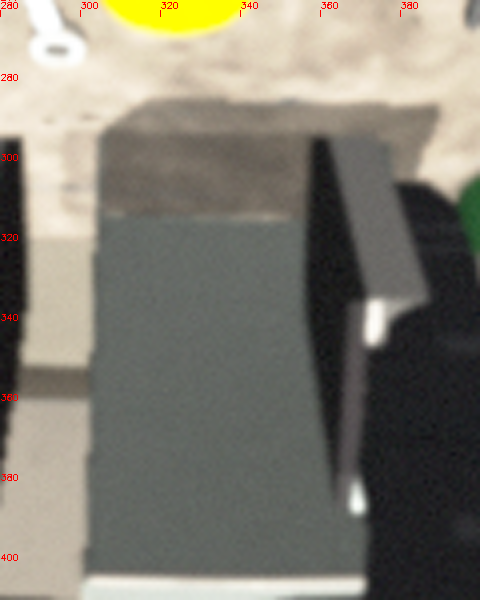

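Run:
```python
from h import *
w=camera_params("wrist")
w["extrinsics"]=np.load("w7.npy")
for n,u,v in [("backL",303.5,314.5),("backR",354,315.5),("frontL",303.5,294),("frontR",357,294.5)]: print(n,onz(w,u,v,0,True))
for n,u,v in [("lipL",301,404),("lipR",369,404.5)]: print(n,onz(w,u,v,.206,True))
```

```text
backL [ 0.5258 -0.2777  0.    ]
backR [ 0.6289 -0.2802  0.    ]
frontL [ 0.5284 -0.1953  0.    ]
frontR [ 0.6273 -0.1954  0.    ]
lipL [ 0.5304 -0.1977  0.206 ]
lipR [ 0.6399 -0.2017  0.206 ]
```

Run:
```python
from h import *
z=[0,-np.sin(.61),-np.cos(.61)]
tgt([.561,.235,.08],z,[1,0,0])
tgt([.561,.222,.014],z,[1,0,0])
```

```text
t 8.12 p [0.5587 0.2551 0.275 ] F [ 0.6681 -0.3564  0.1829] w 0.0298
[[-0.0116  0.9999 -0.0014]
 [ 0.8184  0.0087 -0.5746]
 [-0.5745 -0.0078 -0.8185]]
shift [0.0956 0.0036 0.1711] rot [-0.0793  0.1189  0.6659]
t 8.12 p [0.5587 0.2551 0.275 ] F [ 0.6681 -0.3564  0.1829] w 0.0298
[[-0.0116  0.9999 -0.0014]
 [ 0.8184  0.0087 -0.5746]
 [-0.5745 -0.0078 -0.8185]]
shift [0.1229 0.004  0.2326] rot [-0.0793  0.1189  0.6659]
```

```bash
python3 -m inch '[[[0.019,0.001,0.034],[0,0,0.2],0.35],[[0.038,0.0015,0.068],[0,0,0.4],0.35],[[0.057,0.002,0.102],[0,0,0.6],0.35],[[0.076,0.003,0.136],[0,0,0.6],0.35],[[0.095,0.0035,0.171],[0,0,0.6],0.35],[[0.095,0.0035,0.171],[0,0,0.6],0.35]]'
python3 - <<'E'
from h import *
tgt([.561,.222,.014],[0,-np.sin(.61),-np.cos(.61)],[1,0,0])
cv2.imwrite('pics/d8.png',grab_frame('side')); cv2.imwrite('pics/s8.png',grab_frame('scene'))
E
```

```text
t: 8.62
position: [0.5598, 0.2267, 0.0759]
eef_rot: [0.21, 0.676, 0.672, -0.219]
force: [-0.3, -1.2, -1.5]
width: 0.0296
t 8.62 p [0.5598 0.2267 0.0759] F [-0.3202 -1.211  -1.4815] w 0.0296
[[ 0.0016  0.9999 -0.0127]
 [ 0.8161 -0.0086 -0.5779]
 [-0.578  -0.0094 -0.816 ]]
shift [0.0319 0.0018 0.0532] rot [-0.7261  0.3564 -0.0915]
```

View pics/s8.png

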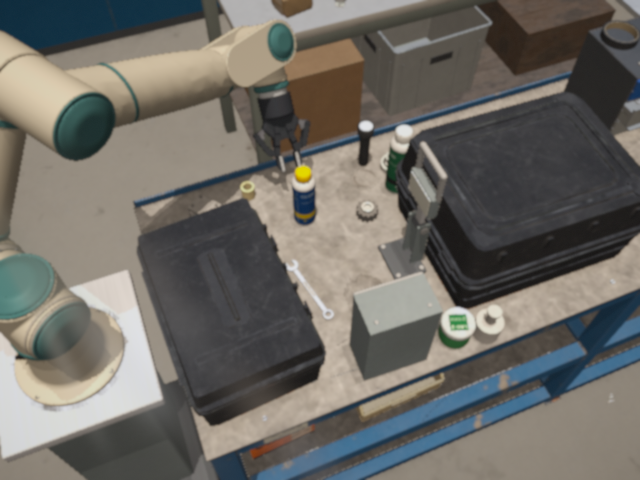

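View pics/d8.png

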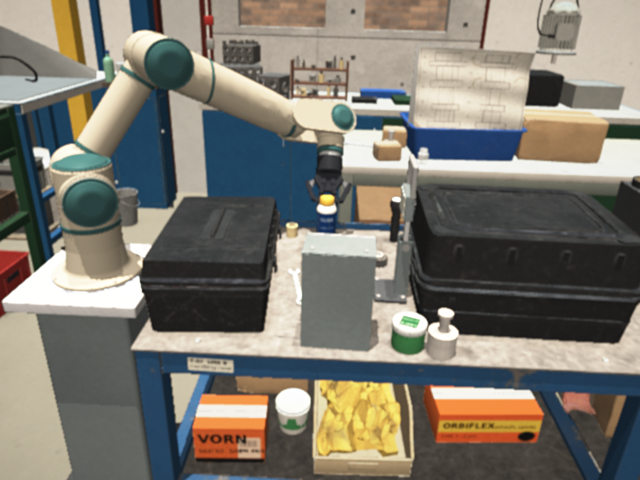

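The arm is well clear of the case and the tips are behind the can. I lower them to push height.

```bash
python3 -m inch '[[[0.008,0.0005,0.013],[0,0,0],0.35],[[0.016,0.001,0.026],[0,0,0],0.35],[[0.024,0.001,0.04],[-0.3,0.2,0],0.35],[[0.032,0.0015,0.051],[-0.6,0.3,0],0.35],[[0.032,0.0015,0.051],[-0.6,0.3,0],0.35],[[0.032,0.0015,0.051],[-0.6,0.3,0],0.35]]'
python3 - <<'E'
from h import *
z=[0,-np.sin(.61),-np.cos(.61)]
tgt([.561,.180,.014],z,[1,0,0])
w=camera_params("wrist"); np.save("w9.npy",w["extrinsics"])
cv2.imwrite('pics/w9.png',grab_frame('wrist'))
E
```

```text
t: 9.22
position: [0.5643, 0.227, 0.025]
eef_rot: [0.214, 0.677, 0.673, -0.207]
force: [-0.1, -0.0, 0.6]
width: 0.03
t 9.22 p [0.5643 0.227  0.025 ] F [-0.1476 -0.0496  0.5843] w 0.03
[[ 0.0078  0.9999  0.008 ]
 [ 0.8222 -0.0018 -0.5692]
 [-0.5692  0.011  -0.8221]]
shift [-0.0324 -0.0034  0.0358] rot [ 0.4554 -0.2546 -0.4456]
```

View pics/w9.png

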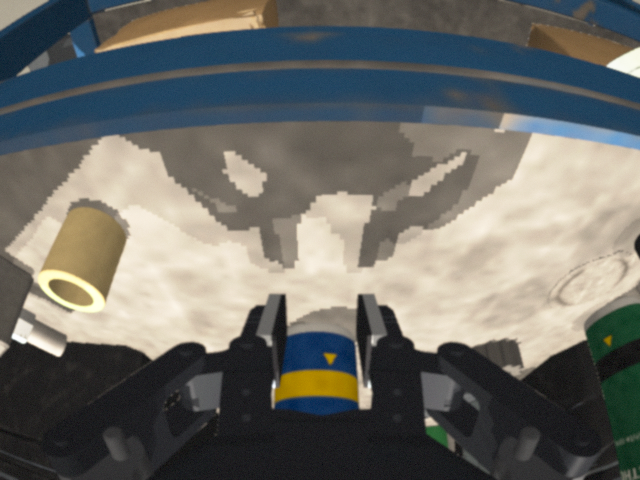

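The can is centred between the fingers, at about (317,375). I go down 11 mm while approaching.

```bash
python3 -m inch '[[[-0.003,-0.001,0.007],[0,0,0],0.35],[[-0.007,-0.002,0.014],[0,0,0],0.35],[[-0.010,-0.0025,0.020],[0,0,0],0.35],[[-0.010,-0.0025,0.020],[0,0,0],0.35],[[-0.010,-0.0025,0.020],[0,0,0],0.35]]'
python3 - <<'E'
from h import *
z=[0,-np.sin(.61),-np.cos(.61)]
tgt([.561,.180,.014],z,[1,0,0])
E
```

```text
t: 9.68
position: [0.5619, 0.2067, 0.0145]
eef_rot: [0.214, 0.677, 0.673, -0.207]
force: [0.0, -0.6, 0.4]
width: 0.03
t 9.68 p [0.5619 0.2067 0.0145] F [ 0.041  -0.6269  0.4132] w 0.03
[[ 0.0088  0.9999  0.0077]
 [ 0.8224 -0.0028 -0.5689]
 [-0.5688  0.0113 -0.8224]]
shift [-0.0217 -0.0009  0.0156] rot [ 0.4375 -0.2774 -0.5027]
```

```bash
python3 -m inch '[[[-0.010,0,0.007],[0,0,0],0.35],[[-0.0165,0,0.0115],[0,0,0],0.35],[[-0.0205,0,0.014],[0,0,0],0.35],[[-0.024,0,0.0165],[0,0,0],0.35],[[-0.027,0,0.019],[0,0,0],0.35],[[-0.0305,0,0.021],[0,0,0],0.35],[[-0.0335,0,0.0235],[0,0,0],0.35],[[-0.037,0,0.0255],[0,0,0],0.35]]'
python3 - <<'E'
from h import *
z=[0,-np.sin(.61),-np.cos(.61)]
tgt([.561,.120,.014],z,[1,0,0])
cv2.imwrite('pics/w10.png',grab_frame('wrist'));cv2.imwrite('pics/d10.png',grab_frame('side'))
cv2.imwrite('pics/s10.png',grab_frame('scene'))
a=cv2.resize(cv2.imread('pics/s10.png')[110:260,220:420],None,fx=2,fy=2)
b=cv2.resize(cv2.imread('pics/d10.png')[130:280,240:440],None,fx=2,fy=2)
cv2.imwrite('pics/c10.png',np.hstack([a,b]))
E
```

```text
t: 10.35
position: [0.5621, 0.1625, 0.0147]
eef_rot: [0.214, 0.677, 0.673, -0.207]
force: [0.1, 1.3, -0.4]
width: 0.0301
t 10.35 p [0.5621 0.1625 0.0147] F [ 0.1151  1.3042 -0.3693] w 0.0301
[[ 0.0081  0.9999  0.009 ]
 [ 0.8229 -0.0016 -0.5682]
 [-0.5681  0.012  -0.8228]]
shift [-0.0346 -0.001   0.0247] rot [ 0.5157 -0.3262 -0.4678]
```

View pics/w10.png

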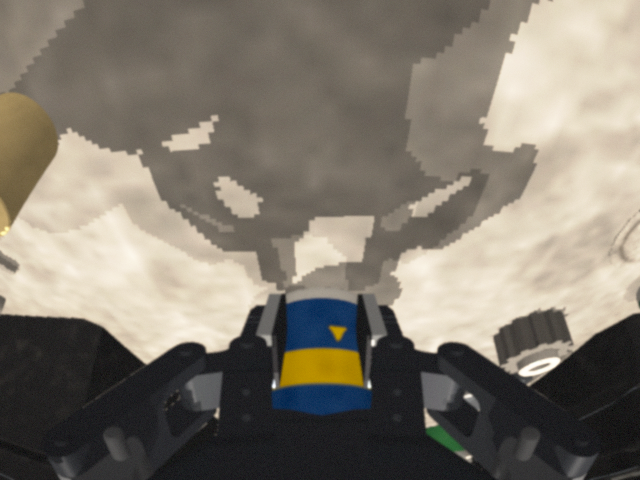

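View pics/c10.png

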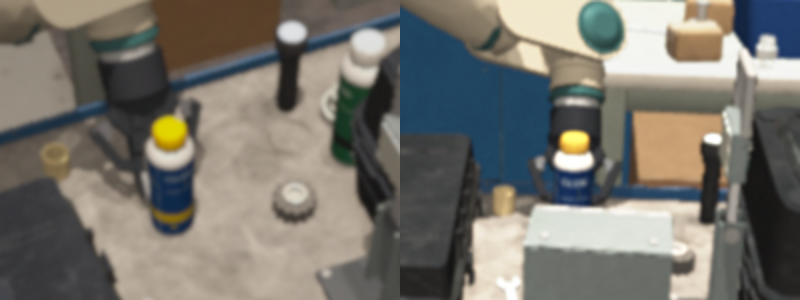

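The can stands cradled between the fingers, with about 1.3 N of push. I slide it on.

```bash
python3 -m inch '[[[-0.005,0.0005,0.0035],[0,0,0],0.35],[[-0.011,0.001,0.0076],[0,0,0],0.35],[[-0.0172,0.0015,0.0119],[0,0,0],0.35],[[-0.0234,0.0022,0.0162],[0,0,0],0.35],[[-0.0296,0.0028,0.0204],[0,0,0],0.35],[[-0.0358,0.0035,0.0247],[0,0,0],0.35],[[-0.042,0.0042,0.029],[0,0,0],0.35],[[-0.0482,0.0049,0.0333],[0,0,0],0.35]]'
python3 -m inch '[[[-0.0062,0.0006,0.0043],[0,0,0],0.35],[[-0.0124,0.0012,0.0086],[0,0,0],0.35],[[-0.0186,0.0018,0.0128],[0,0,0],0.35],[[-0.0248,0.0024,0.0171],[0,0,0],0.35],[[-0.031,0.003,0.0214],[0,0,0],0.35],[[-0.0372,0.0036,0.0257],[0,0,0],0.35],[[-0.0434,0.0042,0.03],[0,0,0],0.35],[[-0.0496,0.0049,0.0342],[0,0,0],0.35]]'
python3 - <<'E'
from h import *
z=[0,-np.sin(.61),-np.cos(.61)]
tgt([.592,-.221,.014],z,[1,0,0])
cv2.imwrite('pics/d11.png',grab_frame('side'))
cv2.imwrite('pics/s11.png',grab_frame('scene'))
a=cv2.resize(cv2.imread('pics/s11.png')[150:350,250:450],None,fx=2,fy=2)
b=cv2.resize(cv2.imread('pics/d11.png')[130:330,240:440],None,fx=2,fy=2)
cv2.imwrite('pics/c11.png',np.hstack([a,b]))
E
```

```text
t: 11.17
position: [0.5668, 0.103, 0.0147]
eef_rot: [0.214, 0.677, 0.673, -0.207]
force: [-1.1, 1.3, -0.6]
width: 0.0299
t: 11.83
position: [0.5716, 0.0428, 0.0148]
eef_rot: [0.214, 0.677, 0.673, -0.207]
force: [0.6, 1.5, 0.3]
width: 0.0297
t 11.83 p [0.5716 0.0428 0.0148] F [0.6152 1.52   0.3107] w 0.0297
[[ 0.0083  0.9999  0.0084]
 [ 0.8225 -0.0021 -0.5687]
 [-0.5687  0.0117 -0.8225]]
shift [-0.2164  0.021   0.1509] rot [ 0.4812 -0.2905 -0.4783]
```

View pics/c11.png

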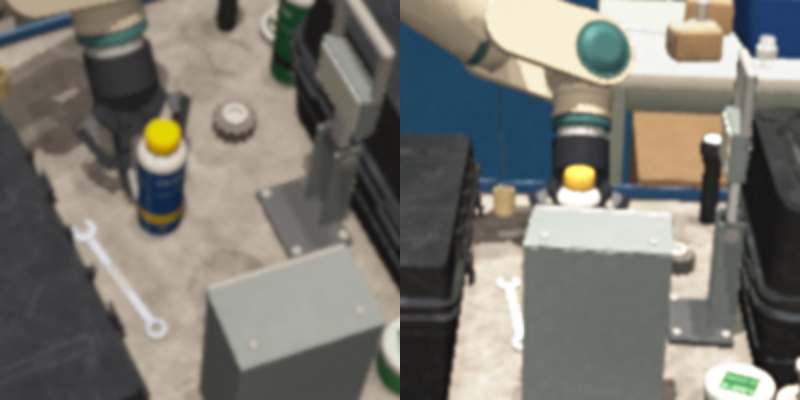

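```bash
python3 -m inch '[[[-0.005,0.0005,0.0035],[0,0,0],0.35],[[-0.011,0.001,0.0076],[0,0,0],0.35],[[-0.0172,0.0015,0.0119],[0,0,0],0.35],[[-0.0234,0.0022,0.0162],[0,0,0],0.35],[[-0.0296,0.0028,0.0204],[0,0,0],0.35],[[-0.0358,0.0035,0.0247],[0,0,0],0.35],[[-0.042,0.0042,0.029],[0,0,0],0.35],[[-0.0482,0.0049,0.0333],[0,0,0],0.35]]'
python3 -m inch '[[[-0.0062,0.0006,0.0043],[0,0,0],0.35],[[-0.0124,0.0012,0.0086],[0,0,0],0.35],[[-0.0186,0.0018,0.0128],[0,0,0],0.35],[[-0.0248,0.0024,0.0171],[0,0,0],0.35],[[-0.031,0.003,0.0214],[0,0,0],0.35],[[-0.0372,0.0036,0.0257],[0,0,0],0.35],[[-0.0434,0.0042,0.03],[0,0,0],0.35],[[-0.0496,0.0049,0.0342],[0,0,0],0.35]]'
python3 - <<'E'
from h import *
z=[0,-np.sin(.61),-np.cos(.61)]
tgt([.592,-.221,.014],z,[1,0,0])
cv2.imwrite('pics/d12.png',grab_frame('side'))
cv2.imwrite('pics/s12.png',grab_frame('scene'))
cv2.imwrite('pics/w12.png',grab_frame('wrist'))
a=cv2.resize(cv2.imread('pics/s12.png')[150:350,250:450],None,fx=2,fy=2)
b=cv2.resize(cv2.imread('pics/d12.png')[130:330,240:440],None,fx=2,fy=2)
cv2.imwrite('pics/c12.png',np.hstack([a,b]))
E
```

```text
t: 12.6
position: [0.5763, -0.0159, 0.0149]
eef_rot: [0.214, 0.677, 0.673, -0.207]
force: [0.6, 1.6, 0.5]
width: 0.0297
t: 13.27
position: [0.5811, -0.076, 0.015]
eef_rot: [0.214, 0.677, 0.673, -0.207]
force: [-0.6, 1.9, -0.2]
width: 0.0297
t 13.27 p [ 0.5811 -0.076   0.015 ] F [-0.5998  1.8794 -0.223 ] w 0.0297
[[ 0.0083  0.9999  0.0084]
 [ 0.8225 -0.0021 -0.5687]
 [-0.5687  0.0116 -0.8225]]
shift [-0.1186  0.0112  0.0834] rot [ 0.48   -0.2904 -0.4776]
```

View pics/c12.png

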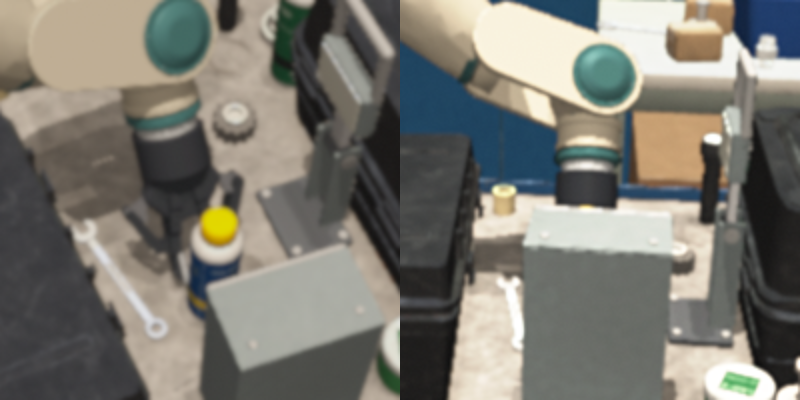

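View pics/w12.png

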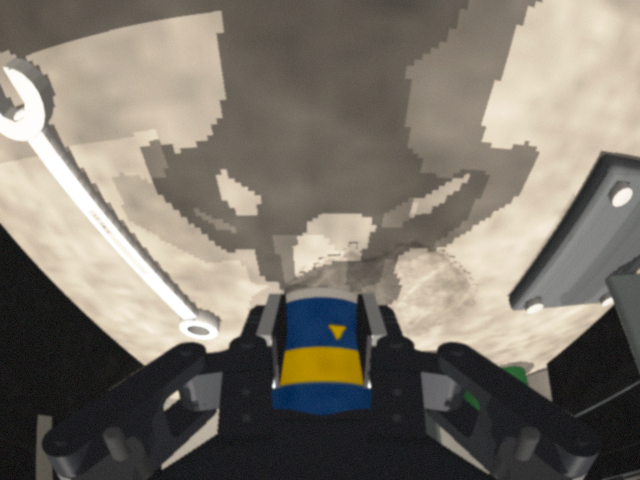

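Run:
```python
from h import *
s=camera_params("scene")
for n,tc in (("s0",None),("s11",.0428),("s12",-.076)):
    im=cv2.imread(f"pics/{'scene0' if n=='s0' else n}.png"); hsv=cv2.cvtColor(im,cv2.COLOR_BGR2HSV)
    m=cv2.inRange(hsv,(22,170,150),(35,255,255)); k,l,st,c=cv2.connectedComponentsWithStats(m)
    for i in range(1,k):
        if st[i,4]>80:
            x,y,ww,hh,a=st[i]; print(n,st[i],c[i],onz(s,c[i][0],c[i][1],.156),tc)
```

```text
s0 [296 167  15  15 181] [302.7569 173.779 ] [0.5605 0.1415 0.156 ] None
s11 [322 209  18  18 240] [330.8333 217.5083] [0.5718 0.0122 0.156 ] 0.0428
s12 [350 254  19  18 263] [359.1255 262.1255] [ 0.5815 -0.1067  0.156 ] -0.076
```

```bash
python3 -m inch '[[[-0.005,0.0005,0.0035],[0,0,0],0.35],[[-0.011,0.001,0.0076],[0,0,0],0.35],[[-0.0172,0.0015,0.0119],[0,0,0],0.35],[[-0.0234,0.0022,0.0162],[0,0,0],0.35],[[-0.0296,0.0028,0.0204],[0,0,0],0.35],[[-0.0358,0.0035,0.0247],[0,0,0],0.35],[[-0.042,0.0042,0.029],[0,0,0],0.35],[[-0.0482,0.0049,0.0333],[0,0,0],0.35]]'
python3 -m inch '[[[-0.0052,0.0005,0.0036],[0,0,0],0.35],[[-0.0104,0.001,0.0072],[0,0,0],0.35],[[-0.0156,0.0015,0.0108],[0,0,0],0.35],[[-0.0208,0.002,0.0144],[0,0,0],0.35],[[-0.026,0.0025,0.018],[0,0,0],0.35],[[-0.0312,0.003,0.0216],[0,0,0],0.35],[[-0.0354,0.0034,0.0245],[0,0,0],0.35],[[-0.0385,0.0037,0.0266],[0,0,0],0.35]]'
python3 - <<'E'
from h import *
z=[0,-np.sin(.61),-np.cos(.61)]
tgt([.592,-.221,.014],z,[1,0,0])
cv2.imwrite('pics/d13.png',grab_frame('side'))
cv2.imwrite('pics/s13.png',grab_frame('scene'))
cv2.imwrite('pics/w13.png',grab_frame('wrist'))
a=cv2.resize(cv2.imread('pics/s13.png')[200:400,280:480],None,fx=2,fy=2)
b=cv2.resize(cv2.imread('pics/d13.png')[130:330,240:440],None,fx=2,fy=2)
cv2.imwrite('pics/c13.png',np.hstack([a,b]))
E
```

```text
t: 14.08
position: [0.5859, -0.1347, 0.0151]
eef_rot: [0.214, 0.677, 0.673, -0.207]
force: [-1.5, 1.2, -0.7]
width: 0.0301
t: 14.75
position: [0.5895, -0.1813, 0.0152]
eef_rot: [0.214, 0.677, 0.673, -0.207]
force: [0.2, 0.9, -0.3]
width: 0.0301
t 14.75 p [ 0.5895 -0.1813  0.0152] F [ 0.2456  0.924  -0.2659] w 0.0301
[[ 0.0086  0.9999  0.0084]
 [ 0.8225 -0.0023 -0.5687]
 [-0.5687  0.0118 -0.8225]]
shift [-0.0319  0.0026  0.0236] rot [ 0.4793 -0.2888 -0.4928]
```

View pics/c13.png

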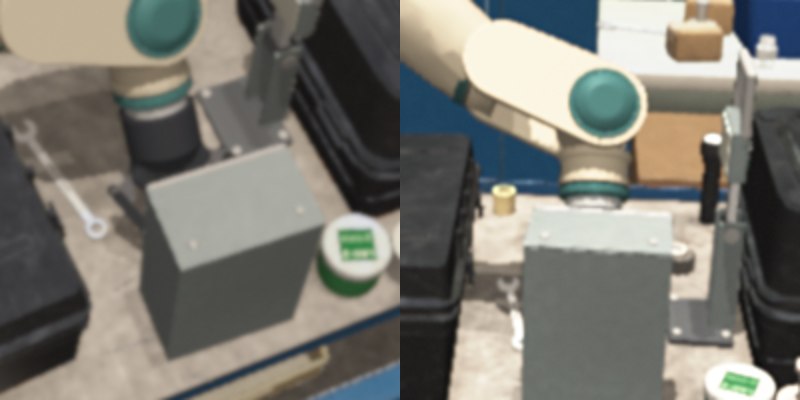

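View pics/w13.png

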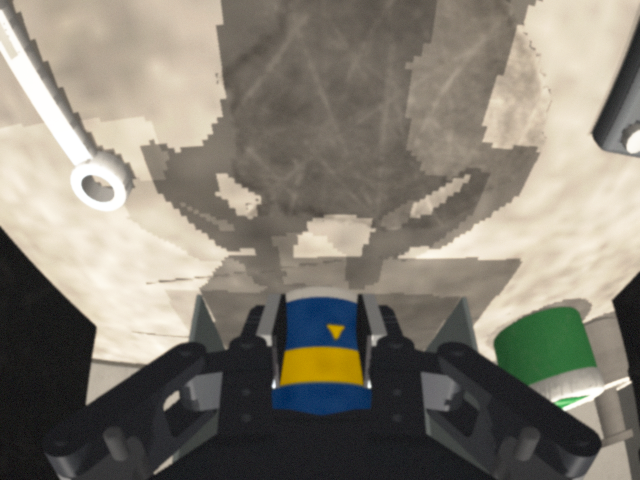

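The wrist view shows both bay wall edges, near (200,295) and (467,297), with the can between them. I check the centring.

Run:
```python
from h import *
w=camera_params("wrist")
zoom("pics/w13.png",170,270,330,140,2.4,"pics/w13z.png")
for u,v in [(200,295),(467,297)]: print(onz(w,u,v,0,True))
```

```text
[ 0.5299 -0.193   0.    ]
[ 0.6656 -0.199   0.    ]
```

View pics/w13z.png

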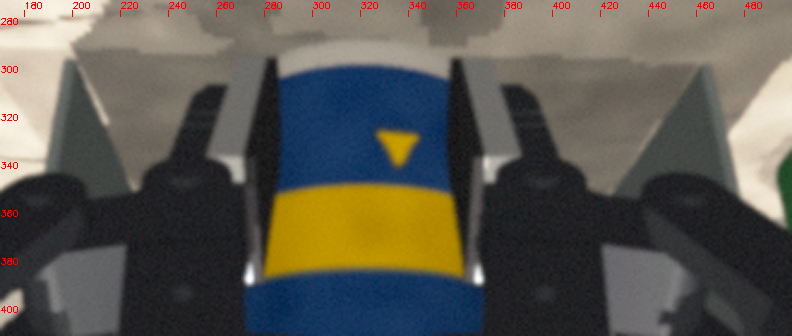

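```bash
python3 -m inch '[[[-0.003,0.0004,0.0021],[0,0,0],0.35],[[-0.0062,0.0008,0.0043],[0,0,0],0.35],[[-0.0093,0.0012,0.0064],[0,0,0],0.35],[[-0.0124,0.0016,0.0086],[0,0,0],0.35],[[-0.0155,0.002,0.0107],[0,0,0],0.35],[[-0.0186,0.0024,0.0128],[0,0,0],0.35],[[-0.0217,0.0028,0.015],[0,0,0],0.35],[[-0.024,0.003,0.0166],[0,0,0],0.35]]'
python3 -m inch '[[[-0.0012,0.0002,0.0008],[0,0,0],0.35],[[-0.0024,0.0004,0.0017],[0,0,0],0.35],[[-0.0036,0.0006,0.0025],[0,0,0],0.35],[[-0.0036,0.0006,0.0025],[0,0,0],0.35]]'
```

```text
t: 15.57
position: [0.5925, -0.2104, 0.0153]
eef_rot: [0.214, 0.677, 0.673, -0.207]
force: [0.3, 2.0, -0.1]
width: 0.03
t: 15.9
position: [0.593, -0.2145, 0.0153]
eef_rot: [0.214, 0.677, 0.673, -0.207]
force: [0.5, 0.5, -0.5]
width: 0.0297
```

```bash
for i in 1; do :; done; python3 -m inch '[[[-0.0008,0.0001,0.0006],[0,0,0],0.35],[[-0.0016,0.0002,0.0011],[0,0,0],0.35],[[-0.0024,0.0003,0.0017],[0,0,0],0.35],[[-0.0024,0.0003,0.0017],[0,0,0],0.35]]'
python3 -m inch '[[[-0.0008,0.0001,0.0006],[0,0,0],0.35],[[-0.0016,0.0002,0.0011],[0,0,0],0.35],[[-0.0016,0.0002,0.0011],[0,0,0],0.35]]'
```

```text
t: 16.23
position: [0.5934, -0.2173, 0.0152]
eef_rot: [0.214, 0.677, 0.673, -0.207]
force: [-0.2, 1.4, 0.6]
width: 0.0299
t: 16.48
position: [0.5935, -0.2193, 0.0152]
eef_rot: [0.214, 0.677, 0.673, -0.207]
force: [-0.6, 0.7, 0.0]
width: 0.03
```

```bash
python3 -m inch '[[[-0.0008,0,0.0006],[0,0,0],0.35],[[-0.0016,0,0.0011],[0,0,0],0.35],[[-0.0016,0,0.0011],[0,0,0],0.35]]'
python3 -m inch '[[[-0.0008,0,0.0006],[0,0,0],0.35],[[-0.0008,0,0.0006],[0,0,0],0.35],[[-0.0008,0,0.0006],[0,0,0],0.35]]'
python3 -m inch '[[[-0.0008,0,0.0006],[0,0,0],0.35],[[-0.0008,0,0.0006],[0,0,0],0.35],[[-0.0008,0,0.0006],[0,0,0],0.35]]'
```

```text
t: 16.73
position: [0.5935, -0.2212, 0.0152]
eef_rot: [0.214, 0.677, 0.673, -0.207]
force: [0.6, 1.3, -0.2]
width: 0.03
t: 16.98
position: [0.5935, -0.2221, 0.0152]
eef_rot: [0.214, 0.677, 0.673, -0.207]
force: [0.0, 1.8, 0.7]
width: 0.0302
t: 17.23
position: [0.5936, -0.2229, 0.0151]
eef_rot: [0.214, 0.677, 0.673, -0.207]
force: [-0.6, 4.0, 1.3]
width: 0.0298
```

```bash
python3 -m inch '[[[-0.0008,0,0.0006],[0,0,0],0.35],[[-0.0008,0,0.0006],[0,0,0],0.35],[[-0.0008,0,0.0006],[0,0,0],0.35]]'
python3 -c "
from h import *
cv2.imwrite('pics/w14.png',grab_frame('wrist'));print(sense()['force'])"
```

```text
t: 17.48
position: [0.5937, -0.2235, 0.0151]
eef_rot: [0.214, 0.677, 0.673, -0.206]
force: [0.2, 5.3, 1.5]
width: 0.03
[-1.1097  5.9112  2.4434]
```

View pics/w14.png

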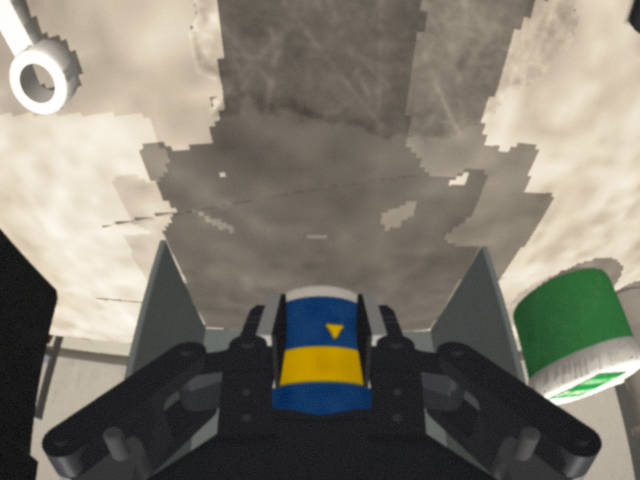

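The force is rising, so the can is against the back wall. I back straight out.

```bash
python3 -m inch '[[[0.003,0,-0.0021],[0,0,0],0.35],[[0.008,0,-0.0055],[0,0,0],0.35],[[0.016,0,-0.011],[0,0,0],0.35],[[0.028,0,-0.0193],[0,0,0],0.35],[[0.042,0,-0.029],[0,0,0],0.35],[[0.058,0,-0.04],[0,0,0],0.35],[[0.074,0,-0.051],[0,0,0],0.35],[[0.09,0,-0.0622],[0,0,0],0.35]]'
python3 - <<'E'
from h import *
tgt([.58,0.0,.30],[0,-np.sin(.61),-np.cos(.61)],[1,0,0])
w=camera_params("wrist"); np.save("w15.npy",w["extrinsics"])
cv2.imwrite('pics/w15.png',grab_frame('wrist'))
E
```

```text
t: 18.2
position: [0.5935, -0.1127, 0.015]
eef_rot: [0.214, 0.677, 0.673, -0.207]
force: [1.2, 0.1, 0.6]
width: 0.0296
t 18.2 p [ 0.5935 -0.1127  0.015 ] F [1.1861 0.0562 0.5773] w 0.0296
[[ 0.0079  0.9999  0.0087]
 [ 0.8224 -0.0015 -0.5689]
 [-0.5688  0.0116 -0.8224]]
shift [-0.0695 -0.0104 -0.2986] rot [ 0.4952 -0.2797 -0.4524]
```

View pics/w15.png

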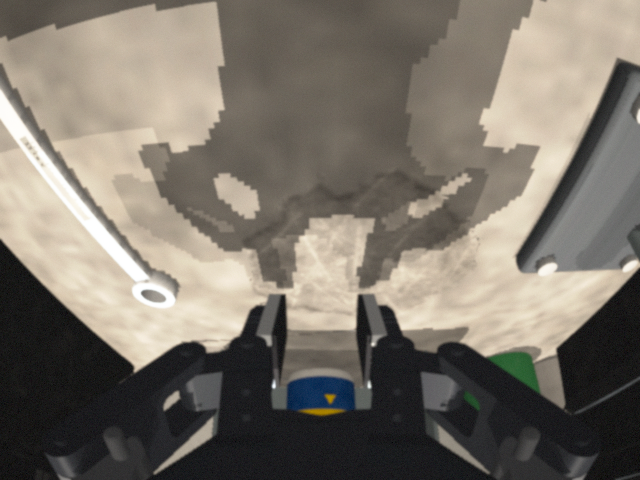

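```bash
python3 -m inch '[[[0.02,0,-0.03],[0,0,0],0.35],[[0.04,0,-0.065],[0,0,0],0.35],[[0.05,0,-0.1],[0,0,0],0.35],[[0.05,-0.01,-0.14],[0,0,0],0.35],[[0.05,-0.01,-0.18],[0,0,0],0.35],[[0.05,-0.01,-0.22],[0,0,0],0.35],[[0.05,-0.01,-0.25],[0,0,0],0.35],[[0.05,-0.01,-0.25],[0,0,0],0.35]]'
python3 - <<'E'
from h import *
w=camera_params("wrist"); np.save("w16.npy",w["extrinsics"])
for n in ("wrist","scene","side"): cv2.imwrite(f'pics/{n}16.png',grab_frame(n))
E
```

```text
t: 18.92
position: [0.5836, 0.0731, 0.1989]
eef_rot: [0.217, 0.677, 0.674, -0.202]
force: [0.5, 0.0, 0.9]
width: 0.0298
```

View pics/wrist16.png

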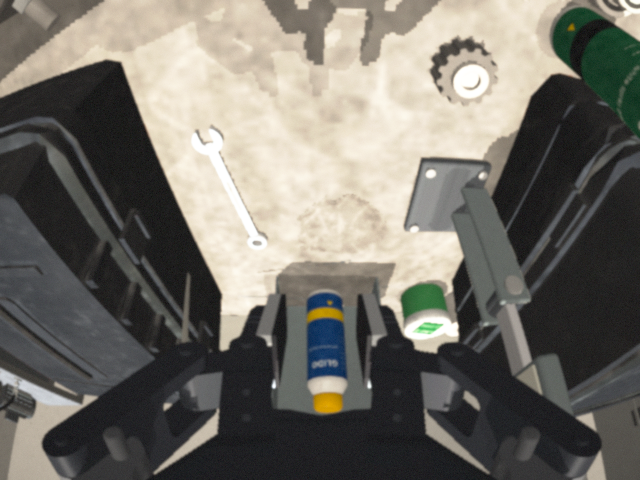

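View pics/scene16.png

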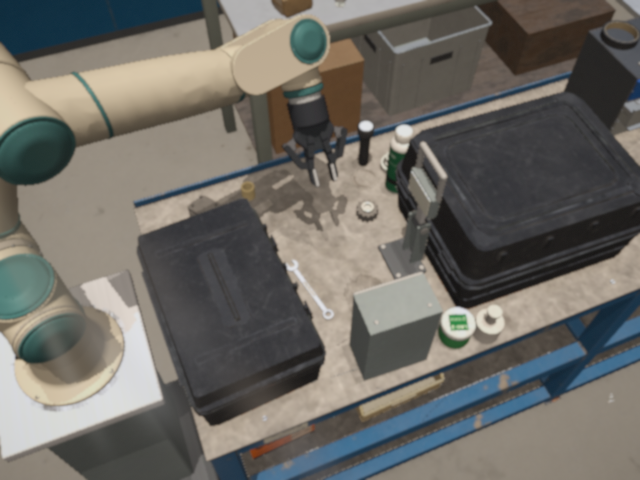

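View pics/side16.png

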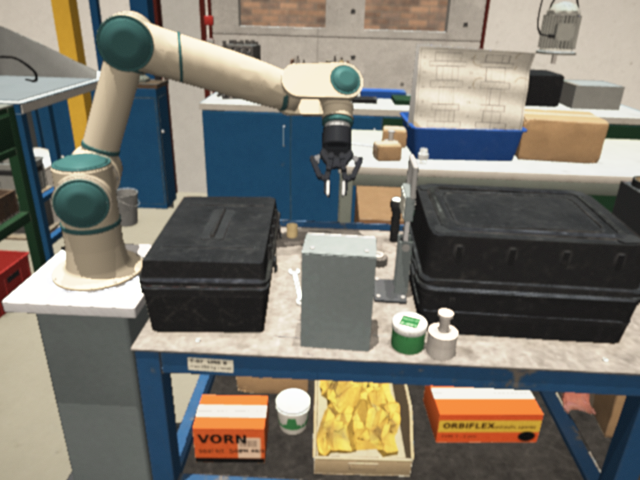

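The can stands in the bay, with its base at (324,291) and cap at (327,402) in the wrist view. The lamp is up and the bystanders are unmoved. I do one last numeric check.

Run:
```python
from h import *
w=camera_params("wrist"); w["extrinsics"]=np.load("w16.npy")
zoom("pics/wrist16.png",265,250,140,170,3.5,"pics/w16z.png")
print("base near edge",onz(w,324,291,0,True)," cap",onz(w,327.5,402,.160,True))
print("walls",[onz(w,u,v,0,True) for u,v in [(275,292),(381,292)]])
```

```text
base near edge [ 0.593  -0.2325  0.    ]  cap [ 0.593  -0.2308  0.16  ]
walls [array([ 0.5237, -0.2335,  0.    ]), array([ 0.6751, -0.2391,  0.    ])]
```

View pics/w16z.png

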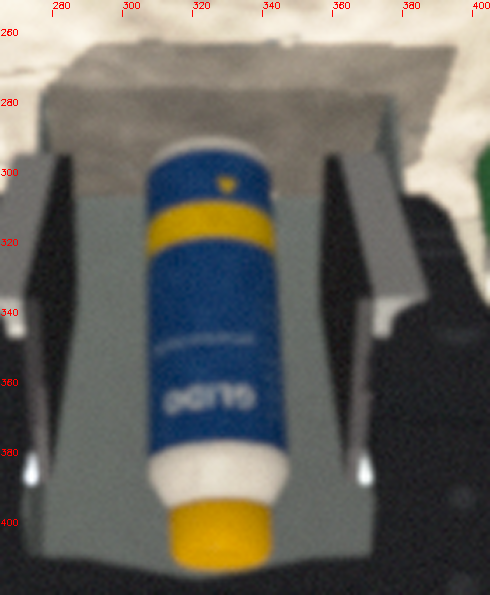

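```bash
python3 -c "
from h import *
s=sense();print(s['t'],s['force']);print(hand_in())"
```

```text
19.0667 [ 0.0997 -0.3092 -0.3779]
the job is handed in; nothing more can be done
None
```

I handed the job in at t = 19.1 s, with the lamp up first and the can then standing in the bay.

**Lamp:** I gripped the bar and swung it up along its arc; the highest force reading was about 19 N. Afterwards the bar triangulated to x 0.743 m, z 0.322 m, directly above the hinge.

**Can:** I pushed it about 20 mm above the table, cradled between the part-open fingers, until the push force rose from about 1.5 N to 5–6 N against the back wall. I then backed out along the same line. The last wrist picture shows it upright under the roof, centred to about 4 mm.

**Checks that disagreed:**
- **Depth in the bay:** The first pixel I picked for the can's base gave a centre of about y −0.258 m. That is beyond the back wall's limit of about −0.25. A better reading of the base edge gave about −0.252, which agrees with the −0.254 implied by the tool position. The rough cap reading, −0.231, is about 20 mm nearer the front; I put it down to pixel choice and did not measure it again.
- **Bay width:** In that same last picture the bay walls measured about 150 mm apart instead of 130, so I did not rely on it for centring.

The lamp is up, and the torch, tin, block and wrench look unmoved in the final pictures. The robot was touching nothing when I handed in.

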